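# Scan a batch of cartons with the two-stage label reader

### The job

Push the battery pack fully home in the scan station's dock and stand every small carton on the desk upright on the narrow ledge, label facing the reader. Then squeeze the reader's trigger to its pressure point and stay there about half a second to aim, squeeze on through into the second stage and keep it fully squeezed for about a second to read the labels, and let the trigger go. Finally stand all those cartons upright in the grey outgoing tray, leaving the battery in its dock and everything else on the desk where it is.

Things in the scene. Friction and masses are not known exactly. Their poses are not given: they have to be found in the camera images.
- battery_centre (a point): The reader's battery pack, upright and loose on the desk: a black block 34 x 34 mm in section, 56 mm tall, 0.12 kg, with a key rib (10 mm wide, 6 mm proud, full height) down the middle of its -x face. Point at the centre of the square block, half-way up (28 mm above its foot); z up.
- dock (a point): Battery dock on the fixed scan station: a square well 38 x 38 mm, 20 mm deep, walls 8 mm, with a 14 mm slot through the middle of its -x wall for the battery's rib; the pack enters only with its rib in the slot (pack and dock axes agree). Point at the centre of the well's floor, 6 mm above the desk (rim 26 mm). z up, axes as the ledge's.
- ledge (a point): Narrow raised ledge of the scan station: an aluminium bar 30 mm wide (x), 250 mm long (y), no lips. Point at the centre of its top face, 60 mm above the desk. The reader's window is 135 mm away on the -x side and looks along +x; y runs along the ledge, z up. It holds three cartons side by side about 80 mm apart.
- handle (a point): Handle of the black label reader, which is fixed on its side on the scan station, facing the ledge: a bar along y, 30 mm in x, 34 mm thick in z. Point on its centre line beside the trigger, 75 mm above the desk, open from above; the handle ends 75 mm away at +y, the reader's head (45 mm thick) begins 37 mm away at -y. Axes as the ledge's: trigger on the +x side, bare back 15 mm away at -x.
- trigger_face (a point): Middle of the front face of the reader's grey trigger pad, 30 mm along y, 24 mm tall, 9 mm thick. Untouched, it is 35 mm on the +x side of the handle point, so 50 mm from the handle's back; squeezing moves it straight along -x towards the handle, 14 mm in all (8 + 6). Axes as the ledge's.
- trigger_first (a joint): First-stage (aiming) travel of the trigger in m: 0 untouched, 0.008 at the pressure point. Soft spring, 1 N rising to 3 N. It springs back.
- trigger_second (a joint): Second-stage (reading) travel of the trigger in m, beyond the pressure point: 0 until the push exceeds about 7 N, 0.006 fully squeezed at about 11 N. It springs back.
- tray_in (a point): The grey outgoing tray, fixed on the desk: outside 200 mm (x) by 180 mm (y), 25 mm high, walls and floor 4 mm. Point at the centre of its inner floor, about 4 mm above the desk; z up.
- carton_a_centre (a point): A small brown carton, 36 mm thick (x), 56 mm wide (y), 84 mm tall (z), about 0.12 kg, standing upright; may be absent. Its white address label is on the wide -x face and folds over onto the top along that edge. Point at its centre, half-way up; z up.
- carton_a_label (a point): The point on the labelled -x face of that 36 x 56 x 84 mm carton, 18 mm from its centre at the same height; absent with it.
- carton_b_centre (a point): A small brown carton, 40 mm thick (x), 60 mm wide (y), 74 mm tall (z), about 0.12 kg, standing upright; may be absent. Its white address label is on the wide -x face and folds over onto the top along that edge. Point at its centre, half-way up; z up.
- carton_b_label (a point): The point on the labelled -x face of that 40 x 60 x 74 mm carton, 20 mm from its centre at the same height; absent with it.
- carton_c_centre (a point): A small brown carton, 44 mm thick (x), 54 mm wide (y), 92 mm tall (z), about 0.13 kg, standing upright; may be absent. Its white address label is on the wide -x face and folds over onto the top along that edge. Point at its centre, half-way up; z up.
- carton_c_label (a point): The point on the labelled -x face of that 44 x 54 x 92 mm carton, 22 mm from its centre at the same height; absent with it.
- carton_d_centre (a point): A small brown carton, 38 mm thick (x), 58 mm wide (y), 66 mm tall (z), about 0.11 kg, standing upright; may be absent. Its white address label is on the wide -x face and folds over onto the top along that edge. Point at its centre, half-way up; z up.
- carton_d_label (a point): The point on the labelled -x face of that 38 x 58 x 66 mm carton, 19 mm from its centre at the same height; absent with it.
- mouse: Bystander, to be left alone: a white computer mouse, standing loose on the desk. Origin at the centre of its underside.
- stapler: Bystander, to be left alone: a blue and black stapler, standing loose on the desk. Origin at the centre of its underside.
- tape: Bystander, to be left alone: a roll of brown tape lying flat, standing loose on the desk. Origin at the centre of its underside.
- stamp: Bystander, to be left alone: a wooden rubber stamp, standing loose on the desk. Origin at the centre of its underside.
- phone: Bystander, to be left alone: a black phone lying flat, standing loose on the desk. Origin at the centre of its underside.
- tea_bottle: Bystander, to be left alone: a tea bottle 190 mm tall, standing loose on the desk. Origin at the centre of its underside.
- mug: Bystander, to be left alone: a white mug, standing loose on the desk. Origin at the centre of its underside.
Things that resemble listed ones, but are neither listed nor needed, are in the scene too. Leave any blue look-alike of the part that bears carton_b_centre alone. What is shaped like the part that bears carton_d_centre but pink is not meant.

How it is judged:
By the outcome, as a careful person would: the job done as asked, in the order asked, and still so for the second after the job is handed in, with the robot touching nothing.
Of carton_a, carton_b, carton_c, carton_d only 2 to 3 are there at a start; the rules pass over those that are not, and their reading is None.
At some moment in a run one of battery may be knocked a few centimetres aside while the robot is not near it.
Once in a run the grip may slacken for a moment while it holds something.
It also fails if it takes over 210 s, if anything falls off the work surface, if the arm or the gripper's body presses on something with over 40 N, if the wrist force passes 120 N, or if a joint passes its speed limit or range.

### The arm

A 6-joint arm with a two-finger parallel gripper is mounted at the origin on the work surface. World frame = base frame: x ahead of the robot, y to its left, z up, the work surface at z = 0. Lengths are in m, angles in rad, forces in N, time in s.
With the tool pointing down it reaches from about 0.3 to 0.775 m from the base axis. Payload 14.6 kg.
Tool frame: the origin (TCP) lies between the finger pads; the fingertips stand 11 mm ahead of it and the grasp point (between the pads) lies 8 mm behind it (tcp_to_tips is the distance from the TCP to the fingertips, in m); z points along the fingers, y is the line along which they close (so a half turn about z gives the same grasp; the last joint's range is limited). The gripper opens to 85 mm and grips with 20 to 120 N. Pads are 22 mm wide; open, the fingers measure 114 mm over their backs; the gripper's body (76 mm by 85 mm) begins 54 mm behind the grasp point. The pads swing forward as they close: fully open they stand 13 mm farther back than shut.
Start: joints at [1.268, 0.3, 1.521, -0, 1.321, -0.067], TCP at [0.128, 0.535, 0.242] pointing down, gripper open.
Joint ranges: [-3.03, 3.03], [-0.79, 2.21], [0.23, 2.52], [-1.04, 4.18], [0, 3.07], [-2.55, 2.55]. Speed limits (rad/s): [2.22, 2.22, 2.57, 3.14, 3.14, 3.14].

### API

Orientations are given as a rotation vector (axis times angle).
In Python, from station import * gives the robot as it stands. The module is installed in compiled form; this text tells all that it offers.
- The arm moves only by the tool send_rows, never from a script. Its argument "motion" is a list of rows, each a list of 7 numbers: the turn, a rotation vector about the tool's x, y, z in rad, then the shift along the tool's x, y, z in mm, then the finger opening in mm, from 0 to 85.4. A call has exactly 5 rows; each row shifts and turns the commanded pose from where the row before left it, along the tool's axes as they then stand; what a row does not reach is not made up. A row lasts 1/10 s, in which the tool goes at most 50 mm and 8.59 degrees, less where a joint would pass 70% of its speed; a pose out of reach is approached as far as the arm can. A call is refused whole if a number of a shift passes 50 or a number of a turn 0.15, either way. A call with a gripper value outside its range is refused whole. The fingers move at their own pace and stop on an object; "squeeze" is the grip in N (left out, the last holds). Time passes only in rows, so rows that do not move let the fingers close, or fill a call up. It gives the time, the measured TCP pose, the force, the opening and the grip force at its end, in the units of the state.
- observe(): the state, without advancing time (a new reading comes with each control period).
- get_image(name): name is "scene" or "top" or "wrist"; returns a dict with "pixels" (384x512x3 uint8, blue, green, red), "range_z" (384x512 float32, m along the optical axis (not along the pixel's ray), 0 where there is no reading), "fx", "fy", "cx", "cy" (pixels), "rvec" (rotation vector, rad) and "tvec" (3), from world to camera coordinates, as OpenCV has them; the wrist camera has in their place "mount" (4x4, takes a point from camera to tool coordinates, whose origin is the TCP and whose axes are the flange's). Camera axes: x right, y down, z forward; pixel columns grow to the right and rows downward; lengths in m; the calibration is good to about 2 mm. A picture is of the moment at which its call begins: read the wrist's pose just before it.
- job_done(): hands the job in; it is judged then, once.
The state is a dict: "t": time; "joint_pos": joint angles; "qvel": joint speeds; "effort": joint torques, N m; "ee_pos": TCP position; "eef_rot": TCP orientation; "force": force on the tool from outside, world axes, zero at the start; "torque": the same for the moment, N m; "opening": opening from 0.0 (shut) to 1.0 (fully open); "gripper_force": force on a finger pad.
Only numpy, scipy, OpenCV 4.12 (cv2) and the standard library are available. Lean on these libraries where they do the work, as an engineer would, in place of code of your own. Each camera call takes 0.05 s, during which the arm holds its last target. There are 200 camera calls.

## Working session

There is one attempt and no reset: what is moved stays moved. The work goes in short steps, Python scripts to look and compute and a tool call to move; the robot and the scene stay as the last step left them, time stands still between calls to the robot, and variables do not carry over. Pictures are saved under pics/ and viewed, at most 14 in all, crops included, and the job is handed in when it is done.

Besides the shell and the picture viewer there is one more tool, called after "Call:" by a JSON object that holds its "name" and its "arguments". send_rows: Moves the arm, as the interface text tells. Its arguments: {"type":"object","properties":{"motion":{"type":"array"},"squeeze":{"type":"number"}},"required":["motion"]}

```bash
mkdir -p pics; cat > h.py <<'E'
from station import *
import numpy as np, cv2
from scipy.spatial.transform import Rotation as R
def snap(name,png=None,crop=None,scale=1):
    o=observe(); im=get_image(name)
    if name=='wrist':
        T=np.eye(4);T[:3,:3]=R.from_rotvec(o['eef_rot']).as_matrix();T[:3,3]=o['ee_pos']
        M=T@np.array(im['mount'])
    else:
        W=np.eye(4);W[:3,:3]=R.from_rotvec(np.ravel(im['rvec'])).as_matrix();W[:3,3]=np.ravel(im['tvec']);M=np.linalg.inv(W)
    im['M']=M
    if png:
        p=im['pixels']
        if crop: p=p[crop[1]:crop[3],crop[0]:crop[2]]
        cv2.imwrite('pics/'+png,cv2.resize(p,None,fx=scale,fy=scale,interpolation=cv2.INTER_CUBIC))
    v,u=np.mgrid[:384,:512];z=im['range_z']
    P=np.stack([(u-im['cx'])/im['fx']*z,(v-im['cy'])/im['fy']*z,z],-1)
    im['P']=P@M[:3,:3].T+M[:3,3]
    im['P'][z==0]=np.nan
    return im
def proj(im,p):
    q=np.linalg.inv(im['M'])@np.r_[p,1]; return im['fx']*q[0]/q[2]+im['cx'],im['fy']*q[1]/q[2]+im['cy']
def st():
    o=observe(); print({k:np.round(o[k],4).tolist() for k in('t','joint_pos','ee_pos','eef_rot','force','opening','gripper_force')})
E
python3 - <<'E'
from h import *
import pickle
st()
for n in('top','scene'):
    im=snap(n,n+'0.png',scale=1.5); np.savez(n+'0.npz',P=im['P'],px=im['pixels'],M=im['M'])
    print(n,im['fx'],np.round(im['M'],3).tolist())
E
```

```text
{'t': 0.0, 'joint_pos': [1.2684, 0.3005, 1.5216, 0.0, 1.3206, -0.0666], 'ee_pos': [0.1284, 0.5346, 0.2417], 'eef_rot': [-0.3695, -3.1196, 0.0017], 'force': [-0.0309, -0.1052, 0.0268], 'opening': 0.9986, 'gripper_force': 0.0}
top 407.7910925210564 [[-0.013, -0.984, 0.179, 0.291], [-1.0, 0.015, 0.015, 0.012], [-0.017, -0.179, -0.984, 1.454], [0.0, 0.0, 0.0, 1.0]]
scene 468.5607953231677 [[-0.851, 0.32, -0.417, 1.038], [0.525, 0.49, -0.696, 0.861], [-0.018, -0.811, -0.585, 0.765], [0.0, 0.0, 0.0, 1.0]]
```

View pics/top0.png

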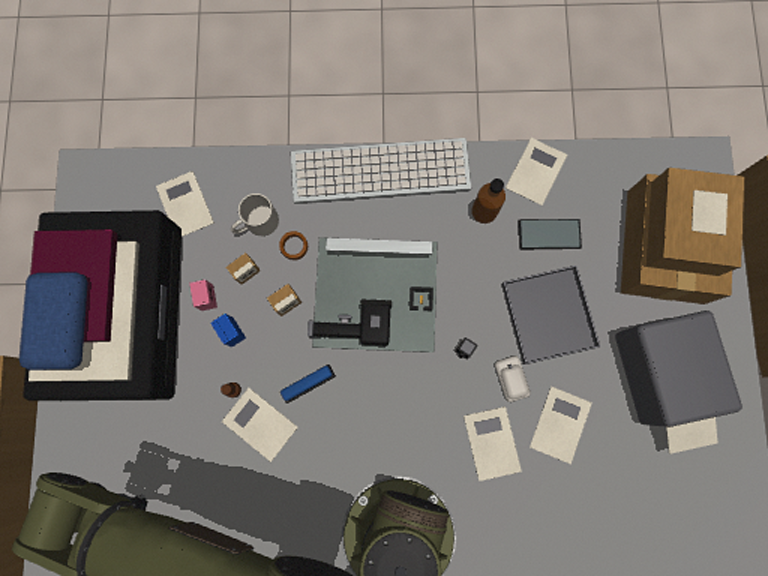

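View pics/scene0.png

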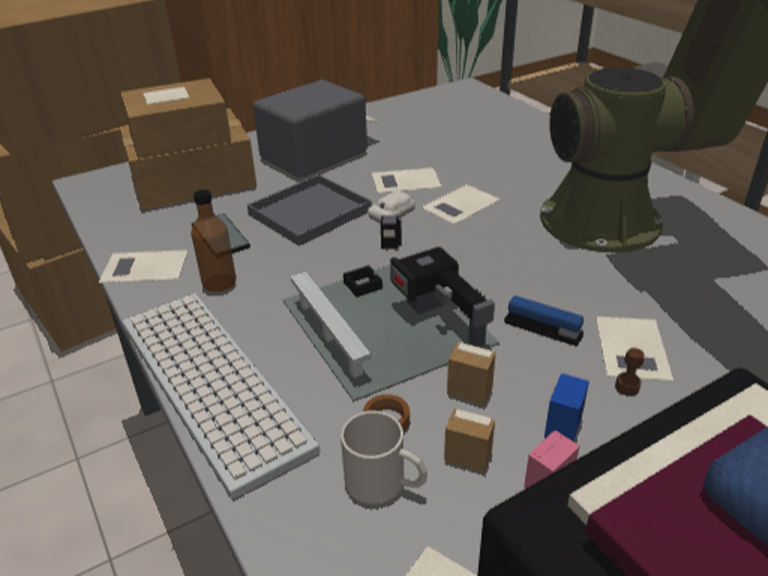

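The top view shows two brown cartons at (243,267) and (284,299), the blue and pink look-alikes at (227,330) and (202,294), and the battery at (466,348). The station is at (375,295) with the dock at (420,298), the ledge at (378,246) and the handle at (340,328). The tray is at (550,313). Next I'll measure from depth.

```bash
python3 - <<'E'
from h import *
d=np.load('top0.npz');P=d['P'];px=d['px']
def reg(name,c,zlo,zhi,r=25):
    u,v=int(c[0]/1.5),int(c[1]/1.5)
    s=np.zeros(P.shape[:2],bool);s[v-r:v+r,u-r:u+r]=1
    m=s&(P[...,2]>zlo)&(P[...,2]<zhi)
    n,l,_,_=cv2.connectedComponentsWithStats(m.astype(np.uint8))
    for i in range(1,n):
        q=P[l==i]
        if len(q)<15: continue
        rc=cv2.minAreaRect((q[:,:2]*1000).astype(np.float32))
        print(name,len(q),'z',np.round(np.percentile(q[:,2],[5,50,95]),4),'rect',np.round(rc[0],1),np.round(rc[1],1),round(rc[2],1))
reg('c1',(243,267),.05,.12);reg('c2',(284,299),.05,.12)
reg('batt',(466,348),.045,.07,14)
reg('ledge',(378,246),.054,.07,45)
reg('dock',(420,298),.018,.035,14)
reg('handle',(340,328),.075,.13,28)
reg('trig',(344,318),.06,.085,12)
reg('tray',(550,313),.015,.035,40)
im=cv2.resize(px[150:260,120:330],None,fx=3.6,fy=3.6,interpolation=cv2.INTER_CUBIC);cv2.imwrite('pics/crop0.png',im)
E
```

```text
c1 197 z [0.0569 0.0647 0.07  ] rect [614.8 360. ] [42.  57.6] 37.0
c1 42 z [0.052  0.0621 0.0689] rect [554. 435.] [54.2  8.5] 1.9
c1 65 z [0.0682 0.0725 0.0768] rect [538.9 278.6] [31.9 28.5] 0.2
c2 38 z [0.0541 0.0632 0.0706] rect [612.2 336.8] [27.5 20.4] 0.4
c2 230 z [0.0578 0.0725 0.0768] rect [536.2 259.7] [41.9 60. ] 33.2
c2 85 z [0.0866 0.0919 0.0972] rect [462.4 182.8] [28.1 30.6] 89.4
batt 107 z [0.0485 0.055  0.0597] rect [ 415.9 -161.5] [33.6 39.7] 52.6
ledge 567 z [0.0552 0.0592 0.064 ] rect [659.3  36.6] [248.4  31.3] 86.9
dock 126 z [0.0202 0.0247 0.0297] rect [538.8 -62.8] [53.4 55.4] 88.3
handle 769 z [0.0835 0.0934 0.1006] rect [477.4 115.5] [162.5 103.3] 89.3
trig 27 z [0.075  0.0822 0.0846] rect [486.1 112.8] [17.1 25.2] 40.0
tray 314 z [0.0166 0.0234 0.0289] rect [ 497.2 -366.8] [200.6 182.5] 12.1
tray 139 z [0.0161 0.0223 0.0334] rect [ 381.8 -263.8] [59.3 35.9] 89.8
```

View pics/crop0.png

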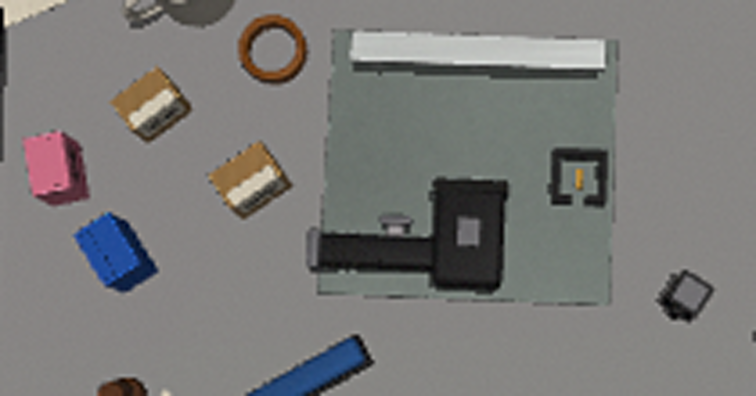

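```bash
cat >> h.py <<'E'
def rel(*tg):
    "tg: (x,y,z[m],angle deg of tool x in world) in turn -> turn (rotvec) first, then shift in the turned tool axes, mm"
    o=observe();p=np.array(o['ee_pos']);A=R.from_rotvec(o['eef_rot'])
    for x,y,z,a in tg:
        h=np.radians(a)/2;B=R.from_rotvec(np.pi*np.array([np.cos(h),np.sin(h),0]))
        d=B.inv().apply(np.array([x,y,z])-p)*1000
        rv=(A.inv()*B).as_rotvec()
        n=int(np.ceil(max(np.linalg.norm(rv)/.149,1e-9)));m=int(np.ceil(np.linalg.norm(d)/49.5))
        print('turn',np.round(rv,3),'rows',n,'each',np.round(rv/n,4),'| shift',np.round(d,1),'rows',m,'each',np.round(d/max(m,1),1))
        p=np.array([x,y,z]);A=B
E
python3 - <<'E'
from h import *
rel((.128,.535,.25,180),(.40,-.15,.25,180))
im=get_image('wrist');print(np.round(im['mount'],3).tolist(),im['fx'])
E
```

```text
turn [-0.001 -0.    -0.236] rows 2 each [-5.000e-04 -1.000e-04 -1.179e-01] | shift [ 0.4  0.4 -8.2] rows 1 each [ 0.4  0.4 -8.2]
turn [0. 0. 0.] rows 1 each [0. 0. 0.] | shift [-272. -685.    0.] rows 15 each [-18.1 -45.7   0. ]
[[0.0, -0.961, -0.277, 0.07], [1.0, 0.0, -0.001, -0.001], [0.001, -0.277, 0.961, -0.131], [0.0, 0.0, 0.0, 1.0]] 273.132048917244
```

Call:
{"name": "send_rows", "arguments": {"motion": [[0,0,-0.118,0,0,-8,85],[0,0,-0.118,0,0,0,85],[0,0,0,-18,-45.7,0,85],[0,0,0,-18,-45.7,0,85],[0,0,0,-18,-45.7,0,85]], "squeeze": 40}}

```text
t: 0.65
ee_pos: [0.1826, 0.3959, 0.2498]
eef_rot: [0.002, -3.141, 0.001]
force: [1.5, 0.5, 0.6]
opening: 0.998
gripper_force: 0.0
```

Call:
{"name": "send_rows", "arguments": {"motion": [[0,0,0,-18,-45.7,0,85],[0,0,0,-18,-45.7,0,85],[0,0,0,-18,-45.7,0,85],[0,0,0,-18,-45.7,0,85],[0,0,0,-18,-45.7,0,85]]}}

```text
t: 1.15
ee_pos: [0.2726, 0.1674, 0.2504]
eef_rot: [-0.001, 3.141, 0.0]
force: [2.3, 0.9, 0.0]
opening: 0.997
gripper_force: 0.0
```

Call:
{"name": "send_rows", "arguments": {"motion": [[0,0,0,-18,-45.7,0,85],[0,0,0,-18,-45.7,0,85],[0,0,0,-18,-45.7,0,85],[0,0,0,-18,-45.7,0,85],[0,0,0,-18,-45.7,0,85]]}}

```text
t: 1.65
ee_pos: [0.3627, -0.0615, 0.2504]
eef_rot: [0.001, 3.141, -0.0]
force: [1.9, 1.4, 0.1]
opening: 0.998
gripper_force: 0.0
```

Call:
{"name": "send_rows", "arguments": {"motion": [[0,0,0,-18,-45.7,0,85],[0,0,0,-18,-45.7,0,85],[0,0,0,0,0,0,85],[0,0,0,0,0,0,85],[0,0,0,0,0,0,85]]}}

```text
t: 2.15
ee_pos: [0.3983, -0.1498, 0.2502]
eef_rot: [0.001, -3.141, -0.0]
force: [-0.7, -0.8, 0.8]
opening: 0.996
gripper_force: 0.0
```

```bash
python3 - <<'E'
from h import *
st()
im=snap('wrist','w1.png',scale=1.5); np.savez('w1.npz',P=im['P'],px=im['pixels'])
E
```

```text
{'t': 2.15, 'joint_pos': [-0.446, 0.0111, 1.8359, 0.0001, 1.295, -2.0176], 'ee_pos': [0.3983, -0.1498, 0.2502], 'eef_rot': [0.0012, -3.1413, -0.0004], 'force': [-0.7178, -0.7751, 0.7547], 'opening': 0.9957, 'gripper_force': 0.0}
```

View pics/w1.png

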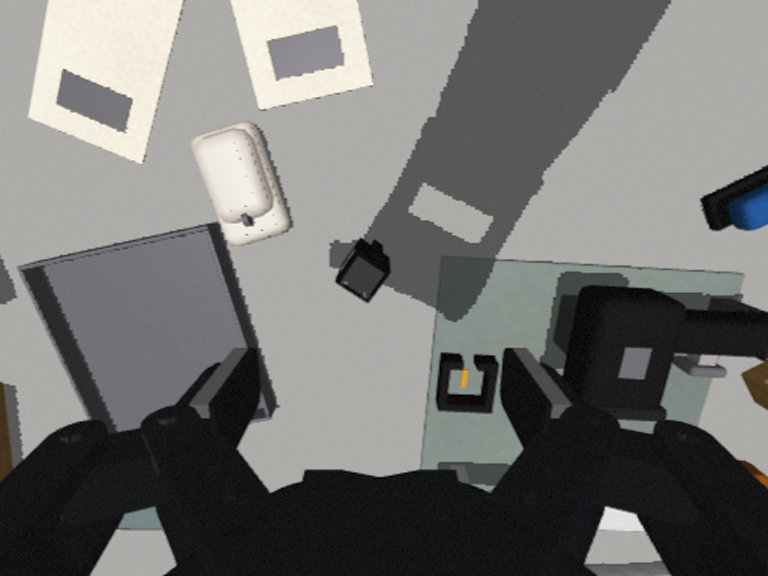

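The wrist view shows the battery at (362,268) with its rib at (374,247), facing -x/+y. The dock is at (466,385) with its slot towards -x.

```bash
python3 - <<'E'
from h import *
d=np.load('w1.npz');P=d['P']
def rect(name,u0,v0,u1,v1,zlo,zhi):
    S=P[v0:v1,u0:u1].reshape(-1,3);q=S[(S[:,2]>zlo)&(S[:,2]<zhi)]
    rc=cv2.minAreaRect((q[:,:2]*1000).astype(np.float32));print(name,len(q),np.round(q[:,2].mean(),4),np.round(np.array(rc[0]),1),np.round(rc[1],1),round(rc[2],1))
    return q
q=rect('batt',210,145,270,215,.050,.07)
h=cv2.convexHull((q[:,:2]*1000).astype(np.float32))[:,0]; print(np.round(h).tolist())
rect('dock',285,225,340,285,.020,.032)
p=cv2.resize(d['px'][145:285,215:345],None,fx=4.2,fy=4.2,interpolation=cv2.INTER_CUBIC);cv2.imwrite('pics/c1.png',p)
E
```

```text
batt 791 0.056 [ 415.9 -162.8] [34.1 40.1] 55.3
[[441.0, -162.0], [440.0, -159.0], [439.0, -158.0], [415.0, -142.0], [414.0, -142.0], [402.0, -148.0], [397.0, -154.0], [397.0, -156.0], [396.0, -168.0], [395.0, -169.0], [397.0, -170.0], [415.0, -183.0], [419.0, -186.0], [421.0, -187.0], [422.0, -187.0], [423.0, -187.0], [426.0, -183.0]]
dock 733 0.0252 [539.  -64.1] [54.5 55.5] 86.6
```

View pics/c1.png

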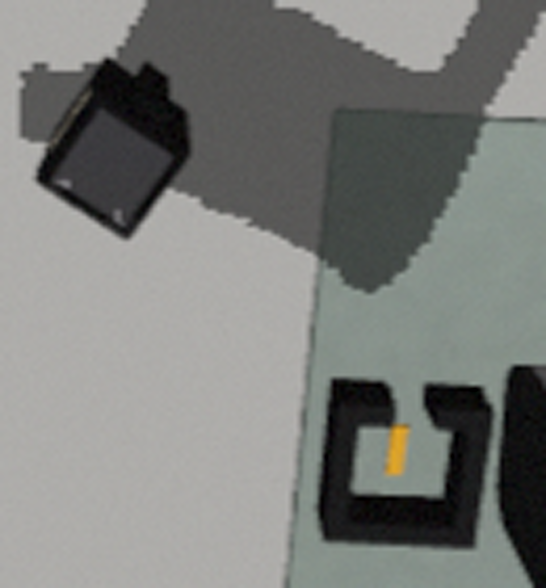

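```bash
python3 - <<'E'
from h import *
rel((.4184,-.1645,.13,145.3),(.4184,-.1645,.036,145.3))
E
```

```text
turn [0.    0.    0.607] rows 5 each [0.     0.     0.1214] | shift [-24.9  -0.8 120.4] rows 3 each [-8.3 -0.3 40.1]
turn [0. 0. 0.] rows 1 each [0. 0. 0.] | shift [ 0. -0. 94.] rows 2 each [ 0. -0. 47.]
```

Call:
{"name": "send_rows", "arguments": {"motion": [[0,0,0.1214,0,0,0,85],[0,0,0.1214,0,0,0,85],[0,0,0.1214,0,0,0,85],[0,0,0.1214,0,0,0,85],[0,0,0.1214,0,0,0,85]]}}

```text
t: 2.7
ee_pos: [0.3985, -0.1495, 0.2506]
eef_rot: [0.943, 2.996, -0.0]
force: [-0.0, 0.7, 0.1]
opening: 0.994
gripper_force: 0.0
```

Call:
{"name": "send_rows", "arguments": {"motion": [[0,0,0,-8.3,-0.3,40,85],[0,0,0,-8.3,-0.3,40,85],[0,0,0,-8.3,-0.2,40.4,85],[0,0,0,0,0,0,85],[0,0,0,0,0,0,85]]}}

```text
t: 3.2
ee_pos: [0.4187, -0.1648, 0.131]
eef_rot: [-0.937, -2.998, -0.0]
force: [-0.3, -0.5, 1.0]
opening: 0.995
gripper_force: 0.0
```

```bash
python3 - <<'E'
from h import *
st()
im=snap('wrist','w2.png',scale=1.5); P=im['P']
S=P[...].reshape(-1,3)
q=S[(S[:,2]>.050)&(S[:,2]<.065)&(abs(S[:,0]-.418)<.04)&(abs(S[:,1]+.164)<.04)]
if len(q):
    rc=cv2.minAreaRect((q[:,:2]*1000).astype(np.float32));print(len(q),np.round(rc[0],1),np.round(rc[1],1),rc[2])
rel((.4184,-.1645,.036,145.3))
E
```

```text
{'t': 3.2, 'joint_pos': [-0.4564, 0.2139, 1.9129, 0.0, 1.015, -1.4216], 'ee_pos': [0.4187, -0.1648, 0.131], 'eef_rot': [-0.9369, -2.9985, -0.0001], 'force': [-0.3177, -0.4854, 0.983], 'opening': 0.995, 'gripper_force': 0.0}
1852 [ 415.9 -162.9] [34.1 39.8] 54.95088577270508
turn [ 0.     0.002 -0.   ] rows 1 each [ 0.0003  0.0021 -0.0002] | shift [ 1.   0.1 95.9] rows 2 each [ 0.5  0.1 47.9]
```

View pics/w2.png

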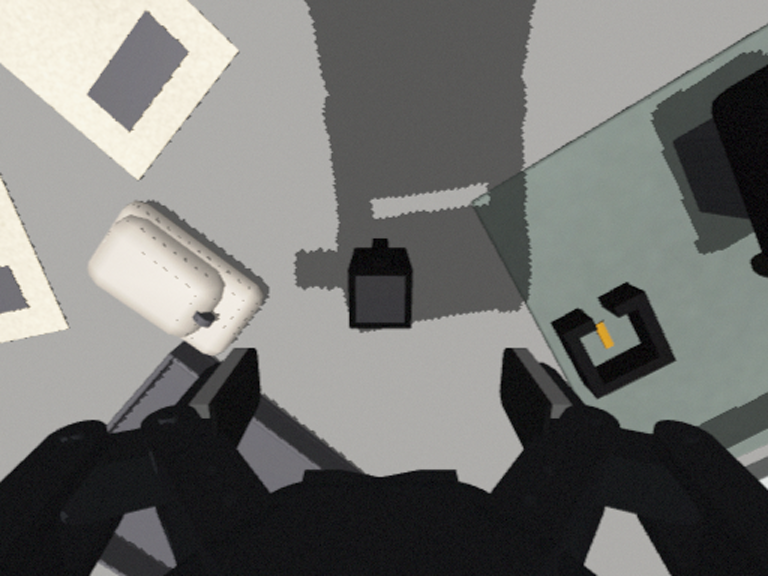

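The battery is centred between the fingers at (380,300), rib facing the camera. I'll use a narrower opening to keep clear of the mouse corner at (265,290).

Call:
{"name": "send_rows", "arguments": {"motion": [[0,0,0,0,0,0,60],[0,0,0,0,0,0,60],[0,0,0,0.5,0,30,60],[0,0,0,0.5,0,35,60],[0,0,0,0,0,30,60]]}}

```text
t: 3.75
ee_pos: [0.418, -0.165, 0.0346]
eef_rot: [0.938, 2.996, -0.0]
force: [0.4, -0.2, 0.6]
opening: 0.7
gripper_force: 0.0
```

Call:
{"name": "send_rows", "arguments": {"motion": [[0,0,0,0,0,0,60],[0,0,0,0,0,0,28],[0,0,0,0,0,0,28],[0,0,0,0,0,0,28],[0,0,0,0,0,0,28]]}}

```text
t: 4.25
ee_pos: [0.4189, -0.1654, 0.0368]
eef_rot: [0.937, 2.995, -0.001]
force: [-0.1, -0.2, 8.9]
opening: 0.395
gripper_force: 41.0
```

Call:
{"name": "send_rows", "arguments": {"motion": [[0,0,0,0,0,0,28],[0,0,0,0,0,0,28],[0,0,0,0,0,-20,28],[0,0,0,0,0,-35,28],[0,0,0,0,0,0,28]]}}

```text
t: 4.75
ee_pos: [0.4198, -0.1658, 0.0945]
eef_rot: [0.936, 2.991, -0.002]
force: [0.0, 0.6, -0.5]
opening: 0.388
gripper_force: 40.2
```

```bash
python3 - <<'E'
from h import *
st()
im=snap('top'); P=im['P']
S=P.reshape(-1,3)
for c,zl,zh,r in(((.539,-.063),.019,.032,.04),((.659,.037),.055,.066,.14)):
    q=S[(S[:,2]>zl)&(S[:,2]<zh)&(abs(S[:,0]-c[0])<(.04))&(abs(S[:,1]-c[1])<r)]
    rc=cv2.minAreaRect((q[:,:2]*1000).astype(np.float32));print(len(q),np.round(rc[0],1),np.round(rc[1],1),rc[2])
rel((.5385,-.064,.09,176.8),(.5385,-.064,.07,176.8))
E
```

```text
{'t': 4.75, 'joint_pos': [-0.4575, 0.2738, 1.9409, 0.0, 0.9192, -1.4215], 'ee_pos': [0.4198, -0.1658, 0.0945], 'eef_rot': [0.9362, 2.9908, -0.0018], 'force': [0.0164, 0.6224, -0.507], 'opening': 0.3883, 'gripper_force': 40.1855}
120 [538.4 -62.8] [53.5 55. ] 88.13406372070312
532 [659.6  36.5] [248.2  31.4] 86.68692779541016
turn [-0.001  0.005 -0.551] rows 4 each [-0.0002  0.0014 -0.1377] | shift [-113.7  108.     2.5] rows 4 each [-28.4  27.    0.6]
turn [0. 0. 0.] rows 1 each [0. 0. 0.] | shift [-0.  0. 20.] rows 1 each [-0.  0. 20.]
```

Call:
{"name": "send_rows", "arguments": {"motion": [[0,0.0015,-0.1377,0,0,0,28],[0,0.0015,-0.1377,0,0,0,28],[0,0.0015,-0.1377,0,0,0,28],[0,0,-0.1377,0,0,0,28],[0,0,0,0,0,0,28]]}}

```text
t: 5.3
ee_pos: [0.4176, -0.1648, 0.0896]
eef_rot: [-0.084, -3.136, -0.003]
force: [0.8, -0.4, -0.3]
opening: 0.394
gripper_force: 40.1
```

Call:
{"name": "send_rows", "arguments": {"motion": [[0,0,0,-28.4,27,0.5,28],[0,0,0,-28.4,27,0.5,28],[0,0,0,-28.4,27,0.5,28],[0,0,0,-28.4,27,1,28],[0,0,0,0,0,0,28]]}}

```text
t: 5.8
ee_pos: [0.5394, -0.0608, 0.0866]
eef_rot: [-0.09, -3.137, -0.003]
force: [0.3, -1.3, -1.1]
opening: 0.394
gripper_force: 40.3
```

```bash
python3 - <<'E'
from h import *
st(); rel((.5385,-.064,.09,176.8))
im=snap('wrist','w3.png',scale=1.5); np.savez('w3.npz',P=im['P'],px=im['pixels']);P=im['P'];S=P.reshape(-1,3)
q=S[(abs(S[:,2]-.025)<.006)&(abs(S[:,0]-.539)<.04)&(abs(S[:,1]+.064)<.04)]
rc=cv2.minAreaRect((q[:,:2]*1000).astype(np.float32));print(len(q),np.round(rc[0],1),np.round(rc[1],1),rc[2])
q=S[(S[:,2]>.1)&(S[:,2]<.118)&(abs(S[:,0]-.532)<.03)&(abs(S[:,1]+.064)<.013)]
print(len(q),q.min(0),q.max(0))
E
```

```text
{'t': 5.8, 'joint_pos': [-0.1803, 0.4663, 1.6852, 0.0016, 0.9937, -1.6945], 'ee_pos': [0.5394, -0.0608, 0.0866], 'eef_rot': [-0.0903, -3.1369, -0.003], 'force': [0.2884, -1.263, -1.0851], 'opening': 0.3937, 'gripper_force': 40.2568}
turn [ 0.002 -0.003 -0.002] rows 1 each [ 0.0018 -0.0034 -0.0017] | shift [ 0.7 -3.2 -3.4] rows 1 each [ 0.7 -3.2 -3.4]
1318 [531.5 -63.9] [54.2 39.6] 86.92304229736328
4119 [ 0.51497611 -0.07699488  0.10000685] [ 0.55611976 -0.05102452  0.1083868 ]
```

View pics/w3.png

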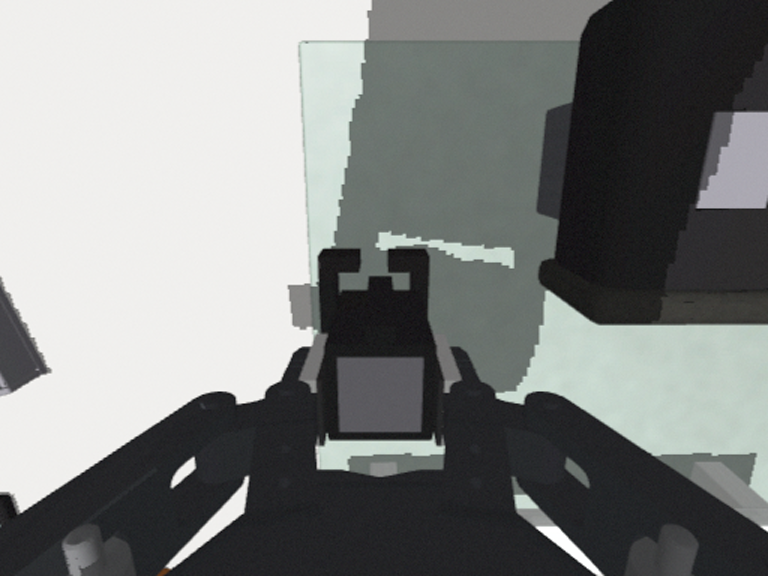

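The battery hangs straight in the grip, rib at (380,285). The dock, at (374,290), lies 3 mm to the -y side.

Call:
{"name": "send_rows", "arguments": {"motion": [[0,0,0,0,-3.2,0,28],[0,0,0,0,0,0,28],[0,0,0,0,0,18,28],[0,0,0,0,0,0,28],[0,0,0,0,0,0,28]]}}

```text
t: 6.35
ee_pos: [0.5367, -0.0672, 0.0693]
eef_rot: [-0.09, -3.136, -0.003]
force: [-0.7, 0.1, -1.2]
opening: 0.39
gripper_force: 44.8
```

```bash
python3 - <<'E'
from h import *
st(); rel((.5392,-.064,.0686,176.9))
im=snap('wrist');S=im['P'].reshape(-1,3)
q=S[(abs(S[:,2]-.025)<.006)&(abs(S[:,0]-.520)<.015)&(abs(S[:,1]+.064)<.04)]
rc=cv2.minAreaRect((q[:,:2]*1000).astype(np.float32));print(len(q),np.round(rc[0],1),np.round(rc[1],1),rc[2],q.min(0))
q=S[(S[:,2]>.082)&(S[:,2]<.1)&(abs(S[:,0]-.532)<.03)&(abs(S[:,1]+.064)<.013)]
print(len(q),q.min(0),q.max(0))
E
```

```text
{'t': 6.35, 'joint_pos': [-0.1926, 0.4897, 1.6985, 0.0011, 0.9582, -1.7066], 'ee_pos': [0.5367, -0.0672, 0.0693], 'eef_rot': [-0.0901, -3.1357, -0.0026], 'force': [-0.665, 0.0701, -1.1715], 'opening': 0.3898, 'gripper_force': 44.839}
turn [ 0.002 -0.005 -0.003] rows 1 each [ 0.0016 -0.0047 -0.0034] | shift [-2.4  3.3  0.7] rows 1 each [-2.4  3.3  0.7]
1215 [523.9 -63.5] [54.  24.7] 87.22314453125 [ 0.5105029  -0.09106461  0.01944883]
4211 [ 0.51236146 -0.0769948   0.08201096] [ 0.55431222 -0.05100156  0.09776243]
```

Call:
{"name": "send_rows", "arguments": {"motion": [[0,0,0,-2,3,0,28],[0,0,0,0,0,0,28],[0,0,0,0,0,0,28],[0,0,0,0,0,0,28],[0,0,0,0,0,0,28]]}}

```text
t: 6.9
ee_pos: [0.5391, -0.0637, 0.0691]
eef_rot: [-0.088, -3.136, -0.003]
force: [0.1, -0.1, -0.8]
opening: 0.39
gripper_force: 44.8
```

Call:
{"name": "send_rows", "arguments": {"motion": [[0,0,0,0,0,0,28],[0,0,0,0,0,0,28],[0,0,0,0,0,0,28],[0,0,0,0,0,0,28],[0,0,0,0,0,0,28]]}}

```text
t: 7.4
ee_pos: [0.5392, -0.0637, 0.0691]
eef_rot: [-0.088, -3.136, -0.003]
force: [0.2, 0.9, -1.4]
opening: 0.388
gripper_force: 44.8
```

```bash
python3 - <<'E'
from h import *
st(); st(); rel((.5392,-.064,.0686,176.9))
im=snap('wrist','w4.png',(190,140,330,300),3.7);S=im['P'].reshape(-1,3)
q=S[(abs(S[:,2]-.025)<.006)&(abs(S[:,0]-.520)<.015)&(abs(S[:,1]+.064)<.04)]
rc=cv2.minAreaRect((q[:,:2]*1000).astype(np.float32));print(len(q),np.round(rc[0],1),np.round(rc[1],1),rc[2],q.min(0))
q=S[(S[:,2]>.082)&(S[:,2]<.1)&(abs(S[:,0]-.532)<.03)&(abs(S[:,1]+.064)<.013)]
print(len(q),q.min(0),q.max(0))
E
```

```text
{'t': 7.4, 'joint_pos': [-0.1855, 0.4937, 1.6929, 0.0011, 0.9593, -1.701], 'ee_pos': [0.5392, -0.0637, 0.0691], 'eef_rot': [-0.0878, -3.1362, -0.0025], 'force': [0.2169, 0.8615, -1.4313], 'opening': 0.3884, 'gripper_force': 44.8389}
{'t': 7.4, 'joint_pos': [-0.1855, 0.4937, 1.6929, 0.0011, 0.9593, -1.701], 'ee_pos': [0.5392, -0.0637, 0.0691], 'eef_rot': [-0.0878, -3.1362, -0.0025], 'force': [0.2169, 0.8615, -1.4313], 'opening': 0.3884, 'gripper_force': 44.8389}
turn [ 0.001 -0.004 -0.002] rows 1 each [ 0.0015 -0.0042 -0.0019] | shift [-0.1 -0.3  0.5] rows 1 each [-0.1 -0.3  0.5]
1341 [523.7 -63.5] [54.4 24.6] 87.74049377441406 [ 0.51047184 -0.09080353  0.01900577]
4148 [ 0.51490424 -0.07699462  0.08201283] [ 0.55620677 -0.0510185   0.09050085]
```

View pics/w4.png

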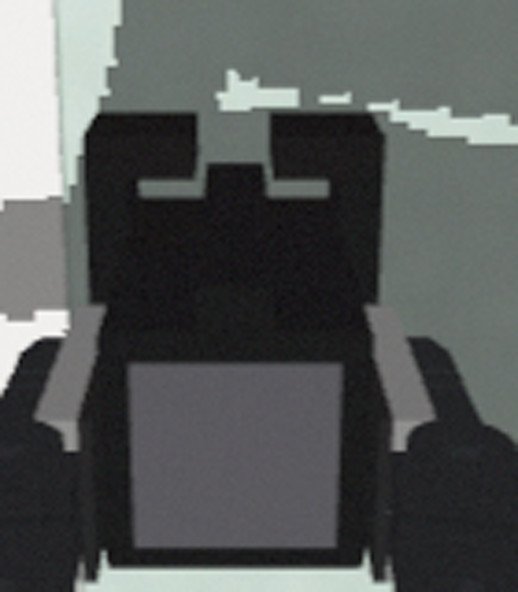

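The rib at (235,165) is centred on the slot at (233,135). Inserting.

Call:
{"name": "send_rows", "arguments": {"motion": [[0,0.004,0,0,0,5,28],[0,0,0,0,0,5,28],[0,0,0,0,0,5,28],[0,0,0,0,0,0,28],[0,0,0,0,0,0,28]]}}

```text
t: 7.95
ee_pos: [0.539, -0.0637, 0.0539]
eef_rot: [-0.088, -3.132, -0.003]
force: [0.2, -0.0, -1.6]
opening: 0.389
gripper_force: 44.8
```

```bash
python3 - <<'E'
from h import *
st()
E
```

```text
{'t': 7.95, 'joint_pos': [-0.1853, 0.5195, 1.6965, 0.0005, 0.9343, -1.7004], 'ee_pos': [0.539, -0.0637, 0.0539], 'eef_rot': [-0.0877, -3.1318, -0.0028], 'force': [0.246, -0.0045, -1.637], 'opening': 0.3893, 'gripper_force': 44.8384}
```

Foot at about 0.019 with no contact force, so it is in the well. On down.

Call:
{"name": "send_rows", "arguments": {"motion": [[0,0,0,0,0,4,28],[0,0,0,0,0,4,28],[0,0,0,0,0,3,28],[0,0,0,0,0,0,28],[0,0,0,0,0,0,28]]}}

```text
t: 8.45
ee_pos: [0.5391, -0.0637, 0.0431]
eef_rot: [-0.088, -3.132, -0.003]
force: [-0.3, 0.3, 1.2]
opening: 0.39
gripper_force: 45.1
```

Call:
{"name": "send_rows", "arguments": {"motion": [[0,0,0,0,0,2,28],[0,0,0,0,0,0,28],[0,0,0,0,0,0,28],[0,0,0,0,0,0,28],[0,0,0,0,0,0,28]]}}

```text
t: 8.95
ee_pos: [0.5392, -0.0637, 0.0429]
eef_rot: [-0.088, -3.133, -0.002]
force: [-12.0, 2.6, 27.7]
opening: 0.391
gripper_force: 48.5
```

Call:
{"name": "send_rows", "arguments": {"motion": [[0,0,0,0,0,-0.5,50],[0,0,0,0,0,0,50],[0,0,0,0,0,0,50],[0,0,0,0,0,-40,50],[0,0,0,0,0,-50,50]]}}

```text
t: 9.45
ee_pos: [0.5385, -0.0637, 0.1306]
eef_rot: [-0.088, -3.127, -0.004]
force: [0.1, 0.0, -0.2]
opening: 0.581
gripper_force: 0.0
```

Call:
{"name": "send_rows", "arguments": {"motion": [[0,0,0,0,0,-10,50],[0,0,0,0,0,0,0],[0,0,0,0,0,0,0],[0,0,0,0,0,0,0],[0,0,0,0,0,0,0]]}}

```text
t: 9.95
ee_pos: [0.5393, -0.0638, 0.1401]
eef_rot: [-0.088, -3.13, -0.003]
force: [-0.7, 0.7, 0.3]
opening: -0.001
gripper_force: 0.0
```

```bash
python3 - <<'E'
from h import *
st()
im=snap('wrist');S=im['P'].reshape(-1,3)
q=S[(abs(S[:,2]-.062)<.008)&(abs(S[:,0]-.539)<.03)&(abs(S[:,1]+.064)<.03)]
print(len(q),np.percentile(q[:,2],[10,50,90]))
rc=cv2.minAreaRect((q[:,:2]*1000).astype(np.float32));print(np.round(rc[0],1),np.round(rc[1],1),rc[2])
q=S[(abs(S[:,2]-.026)<.006)&(abs(S[:,0]-.539)<.03)&(abs(S[:,1]+.064)<.035)]
print(len(q),np.percentile(q[:,2],[10,50,90]))
rel((.5387,-.064,.09,176.9))
E
```

```text
{'t': 9.95, 'joint_pos': [-0.1853, 0.3958, 1.6438, 0.0005, 1.1127, -1.7004], 'ee_pos': [0.5393, -0.0638, 0.1401], 'eef_rot': [-0.0876, -3.1299, -0.0033], 'force': [-0.652, 0.6691, 0.3104], 'opening': -0.0006, 'gripper_force': 0.0}
1837 [0.06112319 0.06213752 0.06303115]
[534.9 -63.8] [34.  40.1] 86.94928741455078
1253 [0.02478797 0.02590442 0.02684987]
turn [ 0.002 -0.01  -0.002] rows 1 each [ 0.0018 -0.0101 -0.0019] | shift [ 0.7 -0.2 50.4] rows 2 each [ 0.3 -0.1 25.2]
```

Battery top at 0.0621 m, so it is fully home. Now over to the cartons.

```bash
python3 - <<'E'
from h import *
rel((.5393,-.0638,.23,125),(.54,.28,.23,125))
E
```

```text
turn [-0.003 -0.01   0.904] rows 7 each [-0.0004 -0.0015  0.1291] | shift [  0.1  -0.1 -89.6] rows 2 each [  0.   -0.  -44.8]
turn [0. 0. 0.] rows 1 each [0. 0. 0.] | shift [281.2 197.8  -0. ] rows 7 each [40.2 28.3 -0. ]
```

Call:
{"name": "send_rows", "arguments": {"motion": [[0,-0.0015,0.129,0,0,-30,85],[0,-0.0015,0.129,0,0,-30,85],[0,-0.0015,0.129,0,0,-30,85],[0,-0.0015,0.129,0,0,0,85],[0,-0.0015,0.129,0,0,0,85]]}}

```text
t: 10.5
ee_pos: [0.5405, -0.0641, 0.2319]
eef_rot: [-1.087, -2.948, 0.002]
force: [0.1, -0.5, 0.5]
opening: 0.845
gripper_force: 0.0
```

Call:
{"name": "send_rows", "arguments": {"motion": [[0,-0.0015,0.129,0,0,0,85],[0,-0.0015,0.129,0,0,0,85],[0,0,0,40.2,28.3,0,85],[0,0,0,40.2,28.3,0,85],[0,0,0,40.2,28.3,0,85]]}}

```text
t: 11.0
ee_pos: [0.5403, 0.0849, 0.2306]
eef_rot: [1.45, 2.785, -0.004]
force: [0.6, 0.0, 0.1]
opening: 0.995
gripper_force: 0.0
```

Call:
{"name": "send_rows", "arguments": {"motion": [[0,0,0,40.2,28.3,0,85],[0,0,0,40.2,28.3,0,85],[0,0,0,40.2,28.3,0,85],[0,0,0,40.2,28.3,0,85],[0,0,0,0,0,0,85]]}}

```text
t: 11.5
ee_pos: [0.5398, 0.285, 0.2293]
eef_rot: [1.442, 2.79, -0.004]
force: [-0.1, -0.6, 0.1]
opening: 0.992
gripper_force: 0.0
```

Call:
{"name": "send_rows", "arguments": {"motion": [[0,0,0,0,0,0,85],[0,0,0,0,0,0,85],[0,0,0,0,0,0,85],[0,0,0,0,0,0,85],[0,0,0,0,0,0,85]]}}

```text
t: 12.0
ee_pos: [0.5411, 0.2795, 0.2307]
eef_rot: [1.45, 2.785, -0.003]
force: [-0.5, 0.8, -0.0]
opening: 0.995
gripper_force: 0.0
```

```bash
python3 - <<'E'
from h import *
st()
im=snap('wrist','w5.png',scale=1.5);S=im['P'].reshape(-1,3)
for c,z in(((.615,.36),.066),((.536,.26),.074)):
    q=S[(abs(S[:,2]-z)<.004)&(np.hypot(S[:,0]-c[0],S[:,1]-c[1])<.05)]
    rc=cv2.minAreaRect((q[:,:2]*1000).astype(np.float32));print(len(q),np.median(q[:,2]),np.round(rc[0],1),np.round(rc[1],1),rc[2])
# reader handle/trigger
q=S[(S[:,2]>.06)&(abs(S[:,0]-.49)<.07)&(S[:,1]<.2)&(S[:,1]>.05)]
print(len(q))
np.savez('w5.npz',P=im['P'],px=im['pixels'])
E
```

```text
{'t': 12.0, 'joint_pos': [0.4178, 0.4412, 1.356, -0.0031, 1.3447, -0.1923], 'ee_pos': [0.5411, 0.2795, 0.2307], 'eef_rot': [1.4497, 2.7847, -0.0033], 'force': [-0.4604, 0.8329, -0.0321], 'opening': 0.9948, 'gripper_force': 0.0}
1904 0.06602203773659618 [615.5 358.9] [39.  58.2] 37.42887878417969
1942 0.07408696641878496 [537.2 258.6] [40.6 60.4] 34.15789794921875
3758
```

View pics/w5.png

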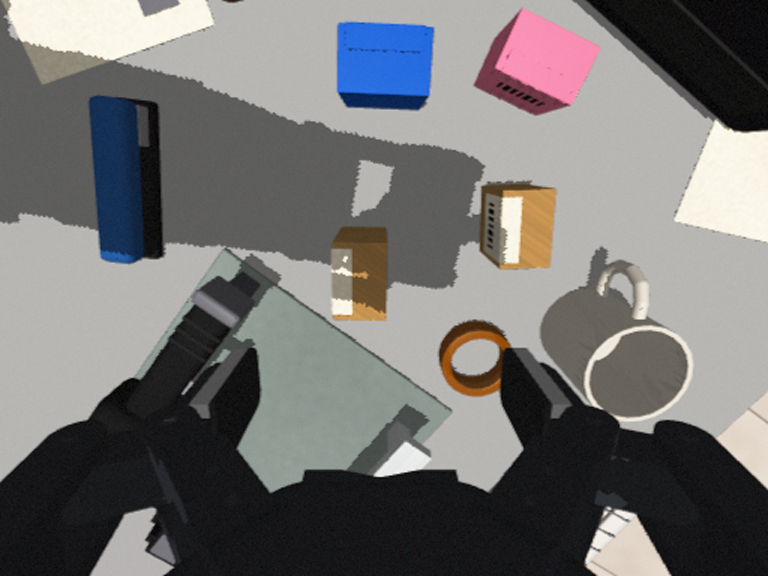

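The wrist view shows both cartons: b at (360,275) and d at (518,228), labels to the left, which is tool -y. Picking b first.

```bash
python3 - <<'E'
from h import *
rel((.5372,.2586,.13,124.2),(.5372,.2586,.050,124.2))
E
```

```text
turn [-0.001  0.003  0.014] rows 1 each [-0.0008  0.0029  0.0142] | shift [-15.2 -15.  100.7] rows 3 each [-5.1 -5.  33.6]
turn [0. 0. 0.] rows 1 each [0. 0. 0.] | shift [-0.  0. 80.] rows 2 each [-0.  0. 40.]
```

Call:
{"name": "send_rows", "arguments": {"motion": [[0,0.003,0.014,-15.2,-15,30,70],[0,0,0,0,0,40,70],[0,0,0,0,0,31,70],[0,0,0,0,0,0,70],[0,0,0,0,0,0,70]]}}

```text
t: 12.55
ee_pos: [0.5377, 0.259, 0.1306]
eef_rot: [-1.469, -2.777, 0.001]
force: [0.7, 0.1, 0.4]
opening: 0.821
gripper_force: 0.0
```

Call:
{"name": "send_rows", "arguments": {"motion": [[0,0,0,0,0,40,70],[0,0,0,0,0,40,70],[0,0,0,0,0,0,70],[0,0,0,0,0,0,70],[0,0,0,0,0,0,70]]}}

```text
t: 13.05
ee_pos: [0.5387, 0.2595, 0.0528]
eef_rot: [1.468, 2.775, 0.004]
force: [0.1, -0.8, 0.4]
opening: 0.821
gripper_force: 0.0
```

Call:
{"name": "send_rows", "arguments": {"motion": [[0,0,0,0,0,0,32],[0,0,0,0,0,0,32],[0,0,0,0,0,0,32],[0,0,0,0,0,0,32],[0,0,0,0,0,0,32]], "squeeze": 40}}

```text
t: 13.55
ee_pos: [0.5378, 0.2591, 0.0511]
eef_rot: [1.468, 2.777, 0.001]
force: [-2.7, -0.9, 8.1]
opening: 0.462
gripper_force: 39.9
```

```bash
python3 - <<'E'
from h import *
st()
im=snap('wrist');S=im['P'].reshape(-1,3)
q=S[(abs(S[:,2]-.074)<.004)&(np.hypot(S[:,0]-.537,S[:,1]-.2586)<.05)]
if len(q): print(len(q),q.min(0),q.max(0))
rel((.5372,.2586,.16,124.2),(.60,.16,.16,86.8),(.6569,-.0084,.15,86.8))
E
```

```text
{'t': 13.55, 'joint_pos': [0.3877, 0.6181, 1.5401, -0.0001, 0.9826, -0.2101], 'ee_pos': [0.5378, 0.2591, 0.0511], 'eef_rot': [1.4684, 2.7766, 0.0009], 'force': [-2.6912, -0.8635, 8.1269], 'opening': 0.4621, 'gripper_force': 39.9433}
10340 [0.50498981 0.2280909  0.0700012 ] [0.56760383 0.29479958 0.0779894 ]
turn [0.001 0.    0.001] rows 1 each [0.0008 0.0003 0.001 ] | shift [-1.000e-01 -8.000e-01 -1.089e+02] rows 3 each [ -0.   -0.3 -36.3]
turn [-0.    -0.     0.653] rows 5 each [-0.     -0.      0.1306] | shift [-94.9  68.2   0. ] rows 3 each [-31.6  22.7   0. ]
turn [0. 0. 0.] rows 1 each [0. 0. 0.] | shift [-165.    66.2   10. ] rows 4 each [-41.2  16.6   2.5]
```

Call:
{"name": "send_rows", "arguments": {"motion": [[0,0,0,0,0,-20,32],[0,0,0,0,0,-40,32],[0,0,0,0,0,-40,32],[0,0,0,0,0,-10,32],[0,0,0,0,0,0,32]]}}

```text
t: 14.1
ee_pos: [0.5379, 0.2592, 0.1614]
eef_rot: [1.468, 2.776, 0.003]
force: [0.1, -0.5, -1.9]
opening: 0.462
gripper_force: 41.2
```

Call:
{"name": "send_rows", "arguments": {"motion": [[0,0,0.1306,0,0,0,32],[0,0,0.1306,0,0,0,32],[0,0,0.1306,0,0,0,32],[0,0,0.1306,0,0,0,32],[0,0,0.1306,0,0,0,32]]}}

```text
t: 14.6
ee_pos: [0.5367, 0.2586, 0.1574]
eef_rot: [-2.287, -2.152, 0.006]
force: [0.4, -0.2, -1.4]
opening: 0.464
gripper_force: 41.1
```

Call:
{"name": "send_rows", "arguments": {"motion": [[0,0,0,-31.6,22.7,0,32],[0,0,0,-31.6,22.7,0,32],[0,0,0,-31.6,22.7,0,32],[0,0,0,-33,13.2,0,32],[0,0,0,-33,13.2,0,32]]}}

```text
t: 15.1
ee_pos: [0.6226, 0.0916, 0.1572]
eef_rot: [-2.28, -2.158, 0.006]
force: [-0.1, 0.2, -1.6]
opening: 0.464
gripper_force: 41.1
```

Call:
{"name": "send_rows", "arguments": {"motion": [[0,0,0,-33,13.2,0,32],[0,0,0,-33,13.2,0,32],[0,0,0,-33,13.2,0,32],[0,0,0,0,0,0,32],[0,0,0,0,0,0,32]]}}

```text
t: 15.6
ee_pos: [0.6563, -0.0084, 0.1574]
eef_rot: [-2.281, -2.156, 0.005]
force: [-0.7, -0.2, -2.9]
opening: 0.465
gripper_force: 41.2
```

Call:
{"name": "send_rows", "arguments": {"motion": [[0,0,0,0,0,0,32],[0,0,0,0,0,0,32],[0,0,0,0,0,0,32],[0,0,0,0,0,0,32],[0,0,0,0,0,0,32]]}}

```text
t: 16.1
ee_pos: [0.6569, -0.0076, 0.1597]
eef_rot: [-2.281, -2.16, 0.002]
force: [0.8, 0.1, -1.5]
opening: 0.462
gripper_force: 41.2
```

```bash
cat >> h.py <<'E'
def inhand(S,o,h,w):
    "top face of held carton: rect of points near expected top in tool frame"
    A=R.from_rotvec(o['eef_rot']);L=A.inv().apply(S-np.array(o['ee_pos']))*1000
    q=L[(abs(L[:,0])<w)&(abs(L[:,1])<15)&(L[:,2]<0)&(L[:,2]>-45)]
    if len(q): print('inhand tool mm',len(q),'x',np.round(np.percentile(q[:,0],[1,99]),1),'z',np.round(np.percentile(q[:,2],[5,50,95]),1))
E
python3 - <<'E'
from h import *
st();o=observe()
im=snap('wrist','w6.png',scale=1.5);S=im['P'].reshape(-1,3)
inhand(S,o,.074,45)
q=S[(abs(S[:,2]-.06)<.004)&(abs(S[:,0]-.66)<.03)&(S[:,1]>-.1)&(S[:,1]<.18)]
rc=cv2.minAreaRect((q[:,:2]*1000).astype(np.float32));print(len(q),np.median(q[:,2]),np.round(rc[0],1),np.round(rc[1],1),rc[2],np.round(cv2.boxPoints(rc)).tolist())
rel((.6569,-.0084,.113,86.8))
E
```

```text
{'t': 16.1, 'joint_pos': [-0.0671, 0.6086, 1.2728, -0.0006, 1.2609, -0.0121], 'ee_pos': [0.6569, -0.0076, 0.1597], 'eef_rot': [-2.2813, -2.1596, 0.0015], 'force': [0.7709, 0.1019, -1.5335], 'opening': 0.4619, 'gripper_force': 41.1829}
inhand tool mm 8271 x [-24.5  30.3] z [-23.9 -22.8 -10.7]
6369 0.059863234959290385 [662.4  75.2] [127.9  30.1] 86.75968933105469 [[644.0, 12.0], [674.0, 10.0], [681.0, 138.0], [651.0, 140.0]]
turn [-0.001  0.001  0.001] rows 1 each [-0.0008  0.0006  0.0009] | shift [-0.7  0.  46.7] rows 1 each [-0.7  0.  46.7]
```

View pics/w6.png

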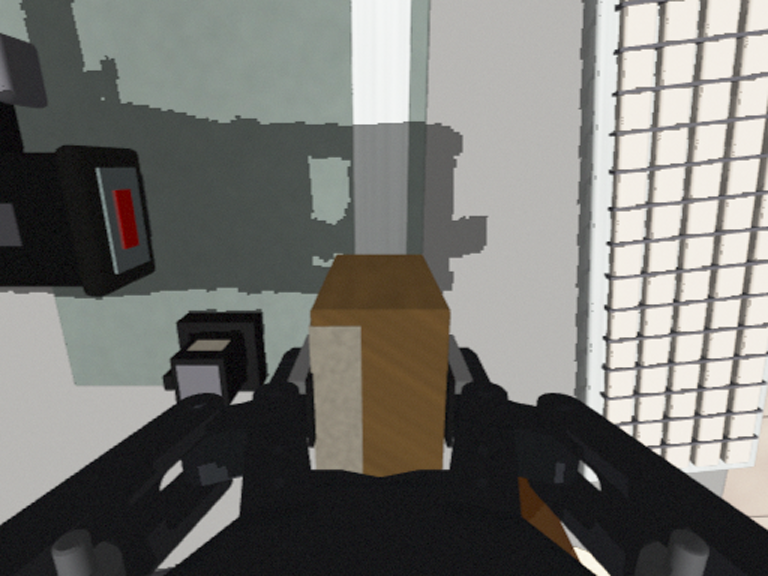

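The carton is held straight, label on the left towards the reader at (105,220). Lowering onto the ledge.

Call:
{"name": "send_rows", "arguments": {"motion": [[0,0,0,0,0.6,15,32],[0,0,0,0,0,15,32],[0,0,0,0,0,12,32],[0,0,0,0,0,2,32],[0,0,0,0,0,0,32]]}}

```text
t: 16.65
ee_pos: [0.6573, -0.0079, 0.1148]
eef_rot: [-2.281, -2.158, 0.003]
force: [-0.0, -0.8, -1.3]
opening: 0.463
gripper_force: 41.1
```

Call:
{"name": "send_rows", "arguments": {"motion": [[0,0,0,0,0,1,32],[0,0,0,0,0,1,32],[0,0,0,0,0,1,32],[0,0,0,0,0,0,32],[0,0,0,0,0,0,32]]}}

```text
t: 17.15
ee_pos: [0.6575, -0.0079, 0.1127]
eef_rot: [-2.282, -2.159, 0.001]
force: [-0.0, 0.5, -1.5]
opening: 0.462
gripper_force: 41.2
```

Call:
{"name": "send_rows", "arguments": {"motion": [[0,0,0,0,0,0.7,32],[0,0,0,0,0,0.7,32],[0,0,0,0,0,0,32],[0,0,0,0,0,0,32],[0,0,0,0,0,0,32]]}}

```text
t: 17.65
ee_pos: [0.6575, -0.0079, 0.1112]
eef_rot: [-2.282, -2.159, 0.002]
force: [0.8, 0.9, -2.1]
opening: 0.462
gripper_force: 41.2
```

Call:
{"name": "send_rows", "arguments": {"motion": [[0,0,0,0,0,0.7,32],[0,0,0,0,0,0,32],[0,0,0,0,0,0,32],[0,0,0,0,0,0,32],[0,0,0,0,0,0,32]]}}

```text
t: 18.15
ee_pos: [0.6575, -0.0079, 0.1112]
eef_rot: [-2.282, -2.159, 0.001]
force: [-3.0, -0.9, 5.3]
opening: 0.461
gripper_force: 41.9
```

Call:
{"name": "send_rows", "arguments": {"motion": [[0,0,0,0,0,0,43],[0,0,0,0,0,0,46],[0,0,0,0,0,0,55],[0,0,0,0,0,0,70],[0,0,0,0,0,0,70]]}}

```text
t: 18.65
ee_pos: [0.6575, -0.0079, 0.1105]
eef_rot: [-2.282, -2.159, 0.002]
force: [0.6, 0.3, 0.0]
opening: 0.82
gripper_force: 0.0
```

Call:
{"name": "send_rows", "arguments": {"motion": [[0,0,0,0,0,-15,70],[0,0,0,0,0,-30,70],[0,0,0,0,0,-40,70],[0,0,0,0,0,0,70],[0,0,0,0,0,0,70]]}}

```text
t: 19.15
ee_pos: [0.6579, -0.0079, 0.1974]
eef_rot: [2.281, 2.158, 0.001]
force: [-0.6, -0.4, -0.1]
opening: 0.819
gripper_force: 0.0
```

```bash
python3 - <<'E'
from h import *
st();o=observe()
im=snap('wrist');S=im['P'].reshape(-1,3)
q=S[(abs(S[:,2]-.134)<.004)&(abs(S[:,0]-.657)<.05)&(abs(S[:,1]+.008)<.06)]
rc=cv2.minAreaRect((q[:,:2]*1000).astype(np.float32));print(len(q),np.median(q[:,2]),np.round(rc[0],1),np.round(rc[1],1),rc[2])
im=snap('top');S=im['P'].reshape(-1,3)
for c,z in(((.615,.36),.066),):
    q=S[(abs(S[:,2]-z)<.006)&(np.hypot(S[:,0]-c[0],S[:,1]-c[1])<.045)]
    rc=cv2.minAreaRect((q[:,:2]*1000).astype(np.float32));print(len(q),np.median(q[:,2]),np.round(rc[0],1),np.round(rc[1],1),rc[2])
rel((o['ee_pos'][0],o['ee_pos'][1],.22,127.4),(.6155,.3589,.22,127.4),(.6155,.3589,.14,127.4),(.6155,.3589,.045,127.4))
E
```

```text
{'t': 19.15, 'joint_pos': [-0.0675, 0.5768, 1.2327, -0.0006, 1.3303, -0.0122], 'ee_pos': [0.6579, -0.0079, 0.1974], 'eef_rot': [2.2806, 2.1582, 0.0012], 'force': [-0.584, -0.4094, -0.1315], 'opening': 0.8186, 'gripper_force': 0.0}
3992 0.1340844925438438 [657.6  -7.5] [59.8 40.7] 86.6761474609375
174 0.06502486675856589 [614.3 359.7] [39.2 57.1] 35.18342590332031
turn [-0.002 -0.    -0.708] rows 5 each [-0.0004 -0.     -0.1416] | shift [ -0.4   0.5 -24.9] rows 1 each [ -0.4   0.5 -24.9]
turn [0. 0. 0.] rows 1 each [0. 0. 0.] | shift [317.1 189.1  -0. ] rows 8 each [39.6 23.6 -0. ]
turn [0. 0. 0.] rows 1 each [0. 0. 0.] | shift [ 0. -0. 80.] rows 2 each [ 0. -0. 40.]
turn [0. 0. 0.] rows 1 each [0. 0. 0.] | shift [ 0. -0. 95.] rows 2 each [ 0.  -0.  47.5]
```

Carton b stands on the ledge. Before picking d, a check for clearance from the mug.

```bash
python3 - <<'E'
from h import *
for f in('w5.npz','top0.npz'):
    S=np.load(f)['P'].reshape(-1,3)
    y=np.radians(37.4);d=S[:,:2]-np.array([.6155,.3589]);a=d@[np.cos(y),np.sin(y)]*1000;b=d@[-np.sin(y),np.cos(y)]*1000
    for nm,m in(('fing+',(a>24)&(a<75)&(abs(b)<30)),('fing-',(a<-24)&(a>-75)&(abs(b)<30)),('body',(abs(a)<55)&(abs(b)<60))):
        q=m&(S[:,2]>(.012 if nm!='body' else .09))&np.isfinite(S[:,2])
        print(f,nm,q.sum(),(a[q].min(),a[q].max(),b[q].min(),b[q].max()) if q.any() else '')
E
```

```text
w5.npz fing+ 0 
w5.npz fing- 13151 (np.float64(-74.99679618718194), np.float64(-32.17060022749615), np.float64(-29.996936103519452), np.float64(-1.5840663971343405))
w5.npz body 8675 (np.float64(-54.98743549019763), np.float64(-32.17060022749615), np.float64(-33.97011194756602), np.float64(-6.8845118449469656))
top0.npz fing+ 0 
top0.npz fing- 0 
top0.npz body 0
```

Call:
{"name": "send_rows", "arguments": {"motion": [[0,0,-0.1416,0,0,-25,70],[0,0,-0.1416,0,0,0,70],[0,0,-0.1416,0,0,0,70],[0,0,-0.1416,0,0,0,70],[0,0,-0.1416,0,0,0,70]]}}

```text
t: 19.75
ee_pos: [0.6572, -0.0078, 0.2194]
eef_rot: [-1.383, -2.818, 0.003]
force: [0.1, 0.1, 0.5]
opening: 0.821
gripper_force: 0.0
```

Call:
{"name": "send_rows", "arguments": {"motion": [[0,0,0,39.6,23.6,0,70],[0,0,0,39.6,23.6,0,70],[0,0,0,39.6,23.6,0,70],[0,0,0,39.6,23.6,0,70],[0,0,0,39.6,23.6,0,70]]}}

```text
t: 20.25
ee_pos: [0.6303, 0.2228, 0.2194]
eef_rot: [-1.391, -2.815, 0.003]
force: [0.7, -0.8, -0.1]
opening: 0.819
gripper_force: 0.0
```

Call:
{"name": "send_rows", "arguments": {"motion": [[0,0,0,39.6,23.6,0,70],[0,0,0,39.6,23.6,0,70],[0,0,0,39.6,23.6,0,70],[0,0,0,0,0,0,70],[0,0,0,0,0,0,70]]}}

```text
t: 20.75
ee_pos: [0.6145, 0.3592, 0.2189]
eef_rot: [-1.389, -2.816, 0.004]
force: [0.7, -0.9, 0.3]
opening: 0.818
gripper_force: 0.0
```

Call:
{"name": "send_rows", "arguments": {"motion": [[0,0,0,0,0,20,70],[0,0,0,0,0,20,70],[0,0,0,0,0,0,70],[0,0,0,0,0,0,70],[0,0,0,0,0,0,70]]}}

```text
t: 21.25
ee_pos: [0.6157, 0.358, 0.1819]
eef_rot: [1.393, 2.815, 0.001]
force: [0.4, -0.5, 0.2]
opening: 0.818
gripper_force: 0.0
```

```bash
python3 - <<'E'
from h import *
st()
im=snap('wrist');S=im['P'].reshape(-1,3)
q=S[(abs(S[:,2]-.066)<.004)&(np.hypot(S[:,0]-.6155,S[:,1]-.3589)<.045)]
rc=cv2.minAreaRect((q[:,:2]*1000).astype(np.float32));print(len(q),np.median(q[:,2]),np.round(rc[0],1),np.round(rc[1],1),rc[2])
rel((.6155,.3589,.045,127.4))
E
```

```text
{'t': 21.25, 'joint_pos': [0.4753, 0.719, 1.0419, -0.0001, 1.38, -0.1767], 'ee_pos': [0.6157, 0.358, 0.1819], 'eef_rot': [1.3927, 2.8155, 0.0008], 'force': [0.4376, -0.5161, 0.2012], 'opening': 0.8177, 'gripper_force': 0.0}
2430 0.06613862298253083 [615.8 359. ] [38.3 58.2] 37.55109405517578
turn [ 0.001  0.    -0.001] rows 1 each [ 0.0008  0.0002 -0.0005] | shift [  0.6   0.4 136.8] rows 3 each [ 0.2  0.1 45.6]
```

Call:
{"name": "send_rows", "arguments": {"motion": [[0,0,0,0.6,0.5,45,70],[0,0,0,0,0,45,70],[0,0,0,0,0,45,70],[0,0,0,0,0,1,70],[0,0,0,0,0,0,70]]}}

```text
t: 21.8
ee_pos: [0.6155, 0.3593, 0.0459]
eef_rot: [-1.392, -2.816, 0.0]
force: [-0.4, -0.8, 1.5]
opening: 0.821
gripper_force: 0.0
```

Call:
{"name": "send_rows", "arguments": {"motion": [[0,0,0,0,0,0,70],[0,0,0,0,0,0,30],[0,0,0,0,0,0,30],[0,0,0,0,0,0,30],[0,0,0,0,0,0,30]]}}

```text
t: 22.3
ee_pos: [0.6156, 0.3595, 0.0462]
eef_rot: [1.391, 2.816, 0.002]
force: [-1.2, -0.9, 6.3]
opening: 0.441
gripper_force: 41.2
```

Call:
{"name": "send_rows", "arguments": {"motion": [[0,0,0,0,0,0,30],[0,0,0,0,0,0,30],[0,0,0,0,0,0,30],[0,0,0,0,0,0,30],[0,0,0,0,0,0,30]]}}

```text
t: 22.8
ee_pos: [0.6156, 0.3595, 0.0462]
eef_rot: [1.392, 2.816, 0.002]
force: [-0.5, -1.2, 7.0]
opening: 0.438
gripper_force: 41.2
```

Call:
{"name": "send_rows", "arguments": {"motion": [[0,0,0,0,0,-20,30],[0,0,0,0,0,-40,30],[0,0,0,0,0,-40,30],[0,0,0,0,0,-20,30],[0,0,0,0,0,0,30]]}}

```text
t: 23.3
ee_pos: [0.6161, 0.3598, 0.1689]
eef_rot: [1.39, 2.814, 0.007]
force: [-0.6, 0.4, -1.3]
opening: 0.439
gripper_force: 40.3
```

```bash
python3 - <<'E'
from h import *
st();o=observe()
im=snap('wrist');S=im['P'].reshape(-1,3)
inhand(S,o,.066,45)
rel((o['ee_pos'][0],o['ee_pos'][1],.165,86.8),(.6623,.0820,.165,86.8))
E
```

```text
{'t': 23.3, 'joint_pos': [0.4772, 0.7291, 1.0553, -0.0, 1.3517, -0.1756], 'ee_pos': [0.6161, 0.3598, 0.1689], 'eef_rot': [1.3904, 2.8135, 0.0069], 'force': [-0.5523, 0.4036, -1.2568], 'opening': 0.4389, 'gripper_force': 40.2632}
inhand tool mm 7876 x [-27.2  29. ] z [-20.8 -19.7 -10. ]
turn [ 0.002 -0.     0.709] rows 5 each [ 3.000e-04 -1.000e-04  1.417e-01] | shift [0.4 0.7 0.9] rows 1 each [0.4 0.7 0.9]
turn [0. 0. 0.] rows 1 each [0. 0. 0.] | shift [-274.8   61.6    0. ] rows 6 each [-45.8  10.3   0. ]
```

Call:
{"name": "send_rows", "arguments": {"motion": [[0,0,0.1417,0,0,0,30],[0,0,0.1417,0,0,0,30],[0,0,0.1417,0,0,0,30],[0,0,0.1417,0,0,0,30],[0,0,0.1417,0,0,0,30]]}}

```text
t: 23.85
ee_pos: [0.6146, 0.3589, 0.1621]
eef_rot: [-2.288, -2.151, 0.006]
force: [-0.3, -0.0, -1.1]
opening: 0.438
gripper_force: 40.2
```

Call:
{"name": "send_rows", "arguments": {"motion": [[0,0,0,-38.2,8.9,0,30],[0,0,0,-39.2,8.9,0,30],[0,0,0,-39.2,8.8,0,30],[0,0,0,-39.2,8.8,0,30],[0,0,0,-39.2,8.8,0,30]]}}

```text
t: 24.35
ee_pos: [0.6478, 0.1603, 0.1625]
eef_rot: [-2.281, -2.158, 0.005]
force: [1.8, 0.3, -0.3]
opening: 0.44
gripper_force: 40.3
```

Call:
{"name": "send_rows", "arguments": {"motion": [[0,0,0,-39.2,8.8,0,30],[0,0,0,-39.2,8.8,0,30],[0,0,0,0,0,0,30],[0,0,0,0,0,0,30],[0,0,0,0,0,0,30]]}}

```text
t: 24.85
ee_pos: [0.6611, 0.0837, 0.1634]
eef_rot: [-2.281, -2.159, 0.003]
force: [0.4, 0.6, -0.3]
opening: 0.439
gripper_force: 40.3
```

Call:
{"name": "send_rows", "arguments": {"motion": [[0,0,0,0,0,0,30],[0,0,0,0,0,0,30],[0,0,0,0,0,0,30],[0,0,0,0,0,0,30],[0,0,0,0,0,0,30]]}}

```text
t: 25.35
ee_pos: [0.6616, 0.0829, 0.1645]
eef_rot: [-2.282, -2.159, 0.002]
force: [1.2, 0.0, -0.9]
opening: 0.437
gripper_force: 40.3
```

```bash
python3 - <<'E'
from h import *
st();o=observe()
im=snap('wrist');S=im['P'].reshape(-1,3)
inhand(S,o,.066,45)
q=S[(abs(S[:,2]-.06)<.004)&(abs(S[:,0]-.66)<.03)&(S[:,1]>.1)&(S[:,1]<.19)]
rc=cv2.minAreaRect((q[:,:2]*1000).astype(np.float32));print(len(q),np.median(q[:,2]),rc[2],np.round(cv2.boxPoints(rc),1).tolist())
# handle / trigger geometry
q=S[(S[:,2]>.065)&(S[:,2]<.11)&(S[:,0]>.43)&(S[:,0]<.54)&(S[:,1]>.08)&(S[:,1]<.22)]
np.savez('w7.npz',P=im['P'],px=im['pixels'])
rel((.6623,.0820,.1062,86.8))
E
```

```text
{'t': 25.35, 'joint_pos': [0.0699, 0.6263, 1.2332, -0.0005, 1.283, 0.1256], 'ee_pos': [0.6616, 0.0829, 0.1645], 'eef_rot': [-2.2821, -2.1588, 0.0016], 'force': [1.2252, 0.0076, -0.9186], 'opening': 0.4373, 'gripper_force': 40.3311}
inhand tool mm 7897 x [-27.1  29.1] z [-20.8 -19.8 -10.2]
2435 0.0598873625570549 86.62420654296875 [[648.7999877929688, 100.19999694824219], [678.7000122070312, 98.5], [682.2000122070312, 157.39999389648438], [652.2999877929688, 159.1999969482422]]
turn [-0.001  0.001  0.   ] rows 1 each [-0.0009  0.0006  0.0002] | shift [-0.8  0.8 58.3] rows 2 each [-0.4  0.4 29.1]
```

Call:
{"name": "send_rows", "arguments": {"motion": [[0,0,0,0,1,20,30],[0,0,0,0,0,20,30],[0,0,0,0,0,13,30],[0,0,0,0,0,3,30],[0,0,0,0,0,0,30]]}}

```text
t: 25.9
ee_pos: [0.6626, 0.0827, 0.1085]
eef_rot: [-2.282, -2.158, 0.002]
force: [-0.2, 0.5, -0.9]
opening: 0.434
gripper_force: 40.3
```

Call:
{"name": "send_rows", "arguments": {"motion": [[0,0,0,0,0,1,30],[0,0,0,0,0,1,30],[0,0,0,0,0,0,30],[0,0,0,0,0,0,30],[0,0,0,0,0,0,30]]}}

```text
t: 26.4
ee_pos: [0.6626, 0.0828, 0.1067]
eef_rot: [-2.282, -2.159, 0.001]
force: [0.5, 0.3, -0.4]
opening: 0.442
gripper_force: 40.3
```

Call:
{"name": "send_rows", "arguments": {"motion": [[0,0,0,0,0,0.8,30],[0,0,0,0,0,0.5,30],[0,0,0,0,0,0,30],[0,0,0,0,0,0,30],[0,0,0,0,0,0,30]]}}

```text
t: 26.9
ee_pos: [0.6626, 0.0827, 0.1062]
eef_rot: [2.282, 2.159, -0.001]
force: [-4.5, 0.4, 7.5]
opening: 0.441
gripper_force: 41.3
```

Call:
{"name": "send_rows", "arguments": {"motion": [[0,0,0,0,0,0,41],[0,0,0,0,0,0,44],[0,0,0,0,0,0,55],[0,0,0,0,0,0,70],[0,0,0,0,0,0,70]]}}

```text
t: 27.4
ee_pos: [0.6625, 0.0827, 0.105]
eef_rot: [-2.282, -2.158, 0.002]
force: [-0.0, -0.5, -0.4]
opening: 0.82
gripper_force: 0.0
```

Call:
{"name": "send_rows", "arguments": {"motion": [[0,0,0,0,0,-15,70],[0,0,0,0,0,-30,70],[0,0,0,0,0,-45,70],[0,0,0,0,0,-20,70],[0,0,0,0,0,0,70]]}}

```text
t: 27.9
ee_pos: [0.6637, 0.0829, 0.2204]
eef_rot: [2.279, 2.156, 0.007]
force: [0.1, 0.2, -0.4]
opening: 0.82
gripper_force: 0.0
```

```bash
python3 - <<'E'
from h import *
st();o=observe()
rel((.50,.10,.22,86.8))
im=snap('wrist');S=im['P'].reshape(-1,3)
for y,z in((.083,.126),(-.0075,.134)):
    q=S[(abs(S[:,2]-z)<.003)&(abs(S[:,0]-.66)<.035)&(abs(S[:,1]-y)<.04)]
    if len(q)>50: rc=cv2.minAreaRect((q[:,:2]*1000).astype(np.float32));print(len(q),np.median(q[:,2]),np.round(rc[0],1),np.round(rc[1],1),rc[2])
E
```

```text
{'t': 27.9, 'joint_pos': [0.0696, 0.5833, 1.169, -0.0004, 1.383, 0.1254], 'ee_pos': [0.6637, 0.0829, 0.2204], 'eef_rot': [2.2793, 2.1558, 0.0071], 'force': [0.0744, 0.1799, -0.4237], 'opening': 0.8197, 'gripper_force': 0.0}
turn [ 0.006 -0.     0.   ] rows 1 each [ 0.0062 -0.0004  0.0002] | shift [   8.  -164.4    0.4] rows 4 each [  2.  -41.1   0.1]
2828 0.12606431975305074 [663.2  82.5] [58.2 38.5] 86.54690551757812
2442 0.13414406973121734 [657.8  -7.9] [61.1 40.5] 86.76878356933594
```

Both cartons stand on the ledge. Now to the reader's handle.

Call:
{"name": "send_rows", "arguments": {"motion": [[0,0,0,2,-41,0,70],[0,0,0,2,-41,0,70],[0,0,0,2,-41,0,70],[0,0,0,2,-41,0,70],[0,0,0,0,0,0,70]]}}

```text
t: 28.45
ee_pos: [0.4952, 0.1003, 0.2143]
eef_rot: [-2.28, -2.158, 0.006]
force: [1.8, -0.3, 0.3]
opening: 0.822
gripper_force: 0.0
```

Call:
{"name": "send_rows", "arguments": {"motion": [[0,0,0,0,0,0,70],[0,0,0,0,0,0,70],[0,0,0,0,0,0,70],[0,0,0,0,0,0,70],[0,0,0,0,0,0,70]]}}

```text
t: 28.95
ee_pos: [0.4996, 0.0998, 0.215]
eef_rot: [-2.282, -2.158, 0.002]
force: [-0.0, -0.3, 0.9]
opening: 0.822
gripper_force: 0.0
```

```bash
python3 - <<'E'
from h import *
st()
im=snap('wrist','w8.png',scale=1.5);np.savez('w8.npz',P=im['P'],px=im['pixels'],M=im['M'])
P=im['P']
# map in ledge frame: yaw -3.2
y=np.radians(-3.2);S=P.reshape(-1,3);a=S[:,0]*np.cos(y)+S[:,1]*np.sin(y);b=-S[:,0]*np.sin(y)+S[:,1]*np.cos(y)
m=(S[:,2]>.07)&(S[:,2]<.12)&(a>.42)&(a<.55)&(b>.09)&(b<.26)
for b0 in np.arange(.09,.26,.008):
    k=m&(abs(b-b0)<.004)
    if k.sum()>5: print(round(b0,3),k.sum(),'x',np.round([a[k].min(),a[k].max()],4),'z',np.round(np.percentile(S[k,2],[5,95]),3))
E
```

```text
{'t': 28.95, 'joint_pos': [0.1254, 0.2354, 1.6683, -0.0004, 1.2394, 0.1814], 'ee_pos': [0.4996, 0.0998, 0.215], 'eef_rot': [-2.2822, -2.1581, 0.0022], 'force': [-0.049, -0.2882, 0.8515], 'opening': 0.8217, 'gripper_force': 0.0}
0.09 377 x [0.423  0.5238] z [0.096 0.1  ]
0.098 900 x [0.4233 0.5237] z [0.093 0.1  ]
0.106 860 x [0.4263 0.5221] z [0.072 0.098]
0.114 250 x [0.4372 0.4674] z [0.084 0.093]
0.122 247 x [0.4381 0.4805] z [0.083 0.093]
0.13 338 x [0.4372 0.4874] z [0.082 0.093]
0.138 415 x [0.4379 0.4874] z [0.081 0.093]
0.146 416 x [0.4373 0.4874] z [0.077 0.093]
0.154 355 x [0.4377 0.4873] z [0.078 0.093]
0.162 276 x [0.4374 0.4674] z [0.082 0.093]
0.17 294 x [0.4378 0.4674] z [0.087 0.093]
0.178 307 x [0.4371 0.4676] z [0.086 0.093]
0.186 310 x [0.437  0.4676] z [0.086 0.093]
0.194 318 x [0.4368 0.4676] z [0.084 0.093]
0.202 314 x [0.4379 0.4674] z [0.086 0.093]
0.21 379 x [0.4348 0.4703] z [0.087 0.095]
0.218 374 x [0.435  0.4704] z [0.093 0.096]
```

View pics/w8.png

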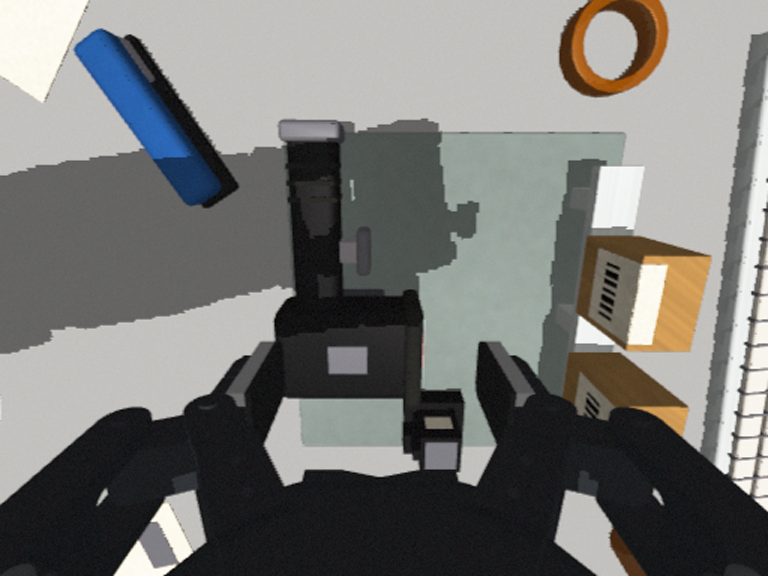

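The view from above shows the handle at (315,215), the trigger pad at (363,250), and the labels of both cartons facing the reader side. Working out the squeeze in ledge axes.

```bash
cat >> h.py <<'E'
YW=np.radians(-3.2);CL=np.array([[np.cos(YW),np.sin(YW)],[-np.sin(YW),np.cos(YW)]])
def toL(xy): return CL@np.asarray(xy)[:2]
def toW(ab): return CL.T@np.asarray(ab)
E
python3 - <<'E'
from h import *
S=np.load('w8.npz')['P'].reshape(-1,3);L=S[:,:2]@CL.T;a,b=L.T;z=S[:,2]
k=(a>.479)&(a<.495)&(z>.055)&(z<.09)&(b>.11)&(b<.2)
print('trig b',np.percentile(b[k],[1,50,99]),'z',np.percentile(z[k],[5,50,95]),'a',np.percentile(a[k],[1,99]))
T=np.load('top0.npz')['P'].reshape(-1,3);
for P in(S,T):
    a,b=(P[:,:2]@CL.T).T;z=P[:,2]
    k=(a>.36)&(a<.434)&(b>.11)&(b<.19)&(z>.02);print('left obst',k.sum(),(a[k].max(),b[k].min(),b[k].max(),z[k].max()) if k.any() else '')
w=toW((.4625,.142));print(w);rel((*w,.13,86.8),(*w,.067,86.8))
E
```

```text
trig b [0.12653646 0.14265442 0.15542914] z [0.07200638 0.08632498 0.08767978] a [0.4794813  0.48735154]
left obst 2566 (np.float64(0.4339994819951161), np.float64(0.11766561426771882), np.float64(0.18934455442064077), np.float64(0.2962693819863767))
left obst 16 (np.float64(0.37037187368146296), np.float64(0.17196513321959708), np.float64(0.18862963624424836), np.float64(0.04896456934976001))
[0.46970551 0.11596114]
turn [-0.001  0.001 -0.   ] rows 1 each [-0.0013  0.0006 -0.    ] | shift [ 14.5 -30.7  85.1] rows 2 each [  7.2 -15.3  42.5]
turn [0. 0. 0.] rows 1 each [0. 0. 0.] | shift [ 0. -0. 63.] rows 2 each [ 0.  -0.  31.5]
```

Call:
{"name": "send_rows", "arguments": {"motion": [[0,0,0,14,-30.7,0,70],[0,0,0,0,0,40,70],[0,0,0,0,0,40,70],[0,0,0,0,0,0,70],[0,0,0,0,0,0,70]]}}

```text
t: 29.5
ee_pos: [0.4698, 0.1155, 0.1361]
eef_rot: [-2.282, -2.158, 0.002]
force: [-0.4, 0.0, -0.3]
opening: 0.813
gripper_force: 0.0
```

Call:
{"name": "send_rows", "arguments": {"motion": [[0,0,0,0,0,0,70],[0,0,0,0,0,0,70],[0,0,0,0,0,0,70],[0,0,0,0,0,0,70],[0,0,0,0,0,0,70]]}}

```text
t: 30.0
ee_pos: [0.4695, 0.1155, 0.1356]
eef_rot: [-2.282, -2.159, 0.001]
force: [-0.5, 0.1, 0.3]
opening: 0.817
gripper_force: 0.0
```

```bash
python3 - <<'E'
from h import *
st();o=observe();print(toL(o['ee_pos']))
w=toW((.4625,.1415));rel((*w,.067,86.8))
E
```

```text
{'t': 30.0, 'joint_pos': [0.1657, 0.2762, 1.8202, -0.0004, 1.0458, 0.2216], 'ee_pos': [0.4695, 0.1155, 0.1356], 'eef_rot': [-2.2824, -2.1587, 0.001], 'force': [-0.4668, 0.1109, 0.2687], 'opening': 0.8167, 'gripper_force': 0.0}
[0.46230685 0.14157069]
turn [-0.  0.  0.] rows 1 each [-0.0005  0.0005  0.0001] | shift [-0.1  0.2 68.6] rows 2 each [-0.   0.1 34.3]
```

Call:
{"name": "send_rows", "arguments": {"motion": [[0,0,0,0,0.2,30,70],[0,0,0,0,0,30,70],[0,0,0,0,0,12,70],[0,0,0,0,0,0,70],[0,0,0,0,0,0,70]]}}

```text
t: 30.5
ee_pos: [0.4701, 0.1156, 0.0643]
eef_rot: [2.282, 2.158, -0.0]
force: [0.1, -0.3, -0.0]
opening: 0.816
gripper_force: 0.0
```

Call:
{"name": "send_rows", "arguments": {"motion": [[0,0,0,0,0,0,60],[0,0,0,0,0,0,56],[0,0,0,0,0,0,56],[0,0,0,0,0,0,56],[0,0,0,0,0,0,56]], "squeeze": 40}}

```text
t: 31.0
ee_pos: [0.4695, 0.1155, 0.0635]
eef_rot: [-2.282, -2.159, 0.001]
force: [-1.2, 0.7, -0.2]
opening: 0.658
gripper_force: 0.0
```

```bash
cat >> h.py <<'E'
def trig():
    F=[];
    for i in range(3):
        im=snap('wrist');o=observe();F.append(o['force'])
    S=im['P'].reshape(-1,3);a,b=(S[:,:2]@CL.T).T;z=S[:,2]
    h=(z>.088)&(z<.097)&(b>.16)&(b<.2)&(a>.42)&(a<.48)
    k=(z>.084)&(z<.090)&(b>.13)&(b<.155)&(a>.468)&(a<.4885)
    p=toL(o['ee_pos']);w=o['opening']*85.4e-3
    print('t',o['t'],'F',np.round(np.mean(F,0),2),'grip',o['gripper_force'],'w',round(w*1e3,2),'tcp',np.round(p,4),'fingers',np.round([p[0]-w/2,p[0]+w/2],4))
    print('handle a',np.round(np.percentile(a[h],[1,99]),4),'trig a',k.sum(),np.round(np.percentile(a[k],[1,50,99]),4) if k.any() else '')
E
python3 - <<'E'
from h import *
st();trig();snap('wrist','w9.png',scale=1.5)
E
```

```text
{'t': 31.0, 'joint_pos': [0.1656, 0.3933, 1.8654, -0.0004, 0.8837, 0.2216], 'ee_pos': [0.4695, 0.1155, 0.0635], 'eef_rot': [-2.2823, -2.1586, 0.0014], 'force': [-1.2368, 0.6986, -0.2251], 'opening': 0.6579, 'gripper_force': 0.0}
t 31.15 F [-0.12  0.46 -0.25] grip 0.0 w 55.92 tcp [0.4623 0.1415] fingers [0.4344 0.4903]
handle a [0.4377 0.4663] trig a 951 [0.4781 0.4821 0.4867]
```

View pics/w9.png

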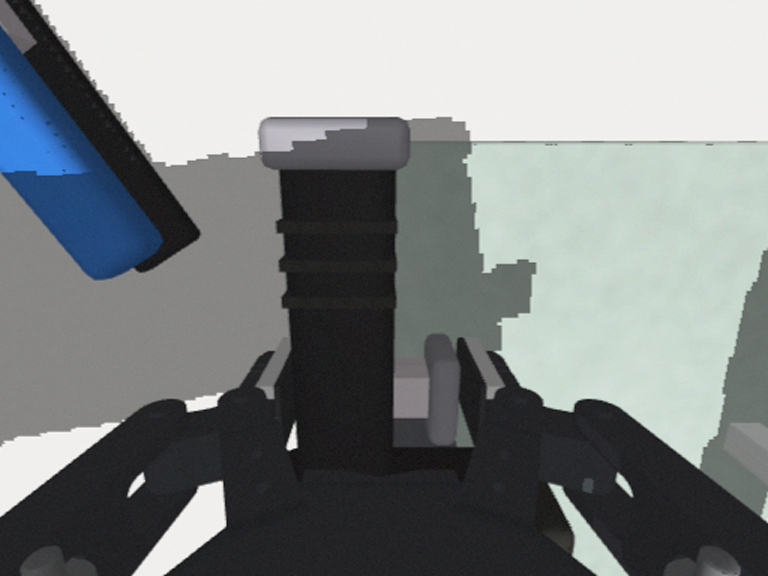

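The pads sit at (280,370) and (480,370) either side of the handle and the trigger pad at (440,390). First I'll take up most of the soft first stage.

Call:
{"name": "send_rows", "arguments": {"motion": [[0,0,0,0,-1.5,0,53],[0,0,0,0,-1.5,0,50],[0,0,0,0,-1.5,0,47],[0,0,0,0,0,0,47],[0,0,0,0,0,0,47]]}}

```text
t: 31.7
ee_pos: [0.4652, 0.1158, 0.0635]
eef_rot: [2.282, 2.159, -0.001]
force: [2.2, -0.4, 1.5]
opening: 0.552
gripper_force: 1.1
```

```bash
python3 - <<'E'
from h import *
trig()
E
```

```text
t 31.85 F [2.01 0.58 1.09] grip 1.1133675277233124 w 46.77 tcp [0.458  0.1416] fingers [0.4346 0.4814]
handle a [0.4376 0.4663] trig a 1171 [0.4733 0.4782 0.4876]
```

Call:
{"name": "send_rows", "arguments": {"motion": [[0,0,0,0,-0.6,0,46],[0,0,0,0,-0.6,0,44.4],[0,0,0,0,0,0,44.4],[0,0,0,0,0,0,44.4],[0,0,0,0,0,0,44.4]]}}

```text
t: 32.35
ee_pos: [0.4639, 0.1158, 0.0634]
eef_rot: [-2.282, -2.159, 0.001]
force: [2.8, -0.1, 0.3]
opening: 0.52
gripper_force: 1.4
```

```bash
python3 - <<'E'
from h import *
trig()
E
```

```text
t 32.5 F [ 2.49 -0.01  2.11] grip 1.4394602179527283 w 44.31 tcp [0.4567 0.1415] fingers [0.4345 0.4788]
handle a [0.4377 0.4664] trig a 1167 [0.4706 0.4755 0.4854]
```

Call:
{"name": "send_rows", "arguments": {"motion": [[0,0,0,0,-0.3,0,43.8],[0,0,0,0,0,0,43.8],[0,0,0,0,0,0,43.8],[0,0,0,0,0,0,43.8],[0,0,0,0,0,0,43.8]]}}

```text
t: 33.0
ee_pos: [0.4636, 0.1158, 0.0634]
eef_rot: [-2.282, -2.159, 0.001]
force: [4.4, 0.7, 2.0]
opening: 0.51
gripper_force: 2.4
```

The grip reads 2.4 N per pad and the wrist 4.4 N, so it is held at the pressure point. A little longer, then through the second stage.

Call:
{"name": "send_rows", "arguments": {"motion": [[0,0,0,0,0,0,43.8],[0,0,0,0,0,0,43.8],[0,0,0,0,-1.3,0,41.2],[0,0,0,0,-1.2,0,38.8],[0,0,0,0,-1.2,0,36.4]]}}

```text
t: 33.5
ee_pos: [0.4611, 0.116, 0.0642]
eef_rot: [2.281, 2.157, 0.003]
force: [11.8, -1.8, 4.7]
opening: 0.429
gripper_force: 6.1
```

Call:
{"name": "send_rows", "arguments": {"motion": [[0,0,0,0,-0.2,0,36],[0,0,0,0,0,0,36],[0,0,0,0,0,0,36],[0,0,0,0,0,0,36],[0,0,0,0,0,0,36]]}}

```text
t: 34.0
ee_pos: [0.4613, 0.116, 0.0642]
eef_rot: [2.281, 2.157, 0.004]
force: [13.3, -1.7, 3.9]
opening: 0.422
gripper_force: 6.6
```

```bash
python3 - <<'E'
from h import *
trig()
E
```

```text
t 34.15 F [13.02 -1.46  3.19] grip 6.594791114330292 w 35.92 tcp [0.4541 0.1416] fingers [0.4362 0.4721]
handle a [0.4377 0.4664] trig a 659 [0.4681 0.471  0.4829]
```

Call:
{"name": "send_rows", "arguments": {"motion": [[0,0,0,0,-0.4,0,35.6],[0,0,0,0,0,0,35.6],[0,0,0,0,0,0,35.6],[0,0,0,0,0,0,35.6],[0,0,0,0,0,0,35.6]]}}

```text
t: 34.65
ee_pos: [0.4614, 0.116, 0.0643]
eef_rot: [2.28, 2.156, 0.005]
force: [17.4, -2.3, 1.9]
opening: 0.417
gripper_force: 8.5
```

Call:
{"name": "send_rows", "arguments": {"motion": [[0,0,0,0,0,0,35.6],[0,0,0,0,2,0,42],[0,0,0,0,3,0,52],[0,0,0,0,3,0,65],[0,0,0,0,0,0,68]]}}

```text
t: 35.15
ee_pos: [0.4669, 0.1156, 0.063]
eef_rot: [-2.282, -2.158, 0.004]
force: [-0.7, 0.3, -0.8]
opening: 0.796
gripper_force: 0.0
```

Call:
{"name": "send_rows", "arguments": {"motion": [[0,0,0,0,0,0,68],[0,0,0,0,0,0,68],[0,0,0,0,0,-30,68],[0,0,0,0,0,-45,68],[0,0,0,0,0,-45,68]]}}

```text
t: 35.65
ee_pos: [0.4667, 0.1156, 0.1845]
eef_rot: [-2.281, -2.158, 0.004]
force: [0.2, -0.8, -0.1]
opening: 0.799
gripper_force: 0.0
```

Call:
{"name": "send_rows", "arguments": {"motion": [[0,0,0,0,0,-45,68],[0,0,0,0,0,0,68],[0,0,0,0,0,0,68],[0,0,0,0,0,0,68],[0,0,0,0,0,0,68]]}}

```text
t: 36.15
ee_pos: [0.4669, 0.1156, 0.2271]
eef_rot: [-2.281, -2.158, 0.005]
force: [0.9, 0.5, 0.4]
opening: 0.795
gripper_force: 0.0
```

```bash
python3 - <<'E'
from h import *
st();trig()
im=snap('top');S=im['P'].reshape(-1,3)
q=S[(S[:,2]>.015)&(S[:,2]<.04)&(abs(S[:,0]-.4972)<.12)&(abs(S[:,1]+.3668)<.105)]
rc=cv2.minAreaRect((q[:,:2]*1000).astype(np.float32));print('tray',len(q),np.round(rc[0],1),np.round(rc[1],1),rc[2])
E
```

```text
{'t': 36.15, 'joint_pos': [0.1668, 0.1616, 1.7278, -0.0004, 1.2556, 0.2226], 'ee_pos': [0.4669, 0.1156, 0.2271], 'eef_rot': [-2.2813, -2.1576, 0.0048], 'force': [0.8738, 0.5442, 0.3688], 'opening': 0.7945, 'gripper_force': 0.0}
t 36.3 F [-0.27 -0.38  0.02] grip 0.0 w 67.97 tcp [0.46   0.1416] fingers [0.426 0.494]
handle a [0.438  0.4665] trig a 204 [0.4785 0.4826 0.4871]
tray 355 [ 493.7 -350.4] [200.6 217.4] 11.9220609664917
```

The trigger sprang back. The force rose with no further travel, so the hard stop was reached. Now carton b from ledge to tray.

```bash
python3 - <<'E'
from h import *
rel((.6577,-.0077,.22,86.8),(.6577,-.0077,.111,86.8),(.6577,-.0077,.20,86.8),(.53,-.06,.20,86.8),(.53,-.06,.20,102.1),(.5056,-.4059,.20,102.1))
E
```

```text
turn [-0.002  0.001  0.   ] rows 1 each [-0.002   0.0008  0.0002] | shift [-112.6  197.     7.8] rows 5 each [-22.5  39.4   1.6]
turn [0. 0. 0.] rows 1 each [0. 0. 0.] | shift [  0.  -0. 109.] rows 3 each [ 0.  -0.  36.3]
turn [0. 0. 0.] rows 1 each [0. 0. 0.] | shift [ -0.   0. -89.] rows 2 each [ -0.    0.  -44.5]
turn [0. 0. 0.] rows 1 each [0. 0. 0.] | shift [ -59.3 -124.6   -0. ] rows 3 each [-19.8 -41.5  -0. ]
turn [-0.     0.    -0.267] rows 2 each [-0.      0.     -0.1335] | shift [0. 0. 0.] rows 0 each [0. 0. 0.]
turn [0. 0. 0.] rows 1 each [0. 0. 0.] | shift [-333.1  -96.4    0. ] rows 8 each [-41.6 -12.    0. ]
```

Call:
{"name": "send_rows", "arguments": {"motion": [[0,0,0,-22.5,39.4,0,70],[0,0,0,-22.5,39.4,0,70],[0,0,0,-22.5,39.4,0,70],[0,0,0,-22.5,39.4,0,70],[0,0,0,-22.5,39.4,0,70]]}}

```text
t: 36.85
ee_pos: [0.6591, -0.0088, 0.2277]
eef_rot: [-2.282, -2.158, 0.002]
force: [-0.1, 0.4, -0.1]
opening: 0.822
gripper_force: 0.0
```

Call:
{"name": "send_rows", "arguments": {"motion": [[0,0,0,0,0,0,70],[0,0,0,0,0,0,70],[0,0,0,0,0,0,70],[0,0,0,0,0,0,70],[0,0,0,0,0,0,70]]}}

```text
t: 37.35
ee_pos: [0.6574, -0.0069, 0.2289]
eef_rot: [2.281, 2.159, -0.001]
force: [-0.9, -0.3, -0.5]
opening: 0.82
gripper_force: 0.0
```

```bash
python3 - <<'E'
from h import *
st();rel((.6577,-.0077,.111,86.8))
im=snap('wrist');S=im['P'].reshape(-1,3)
for y,z in((.083,.126),(-.0075,.134)):
    q=S[(abs(S[:,2]-z)<.003)&(abs(S[:,0]-.66)<.035)&(abs(S[:,1]-y)<.04)]
    if len(q)>50: rc=cv2.minAreaRect((q[:,:2]*1000).astype(np.float32));print(len(q),np.median(q[:,2]),np.round(rc[0],1),np.round(rc[1],1),rc[2])
E
```

```text
{'t': 37.35, 'joint_pos': [-0.0661, 0.5541, 1.194, -0.0006, 1.3936, -0.0111], 'ee_pos': [0.6574, -0.0069, 0.2289], 'eef_rot': [2.2813, 2.1594, -0.0007], 'force': [-0.8967, -0.2752, -0.5055], 'opening': 0.8197, 'gripper_force': 0.0}
turn [-0.     0.001  0.001] rows 1 each [-0.0001  0.0006  0.001 ] | shift [ -0.7   0.3 117.9] rows 3 each [-0.2  0.1 39.3]
3614 0.12599199725131446 [663.3  82.4] [57.3 38.5] 86.00025177001953
3052 0.13407913544210281 [657.6  -7.8] [59.9 40.5] 87.12056732177734
```

Call:
{"name": "send_rows", "arguments": {"motion": [[0,0,0,-0.7,0.2,40,70],[0,0,0,0,0,40,70],[0,0,0,0,0,37,70],[0,0,0,0,0,0,70],[0,0,0,0,0,0,70]]}}

```text
t: 37.9
ee_pos: [0.6581, -0.0082, 0.1125]
eef_rot: [2.282, 2.159, -0.001]
force: [0.4, -0.1, 1.0]
opening: 0.818
gripper_force: 0.0
```

Call:
{"name": "send_rows", "arguments": {"motion": [[0,0,0,0,0,0,50],[0,0,0,0,0,0,44],[0,0,0,0,0,0,40],[0,0,0,0,0,0,32],[0,0,0,0,0,0,32]], "squeeze": 45}}

```text
t: 38.4
ee_pos: [0.6582, -0.0084, 0.1129]
eef_rot: [2.282, 2.158, 0.0]
force: [-3.5, 0.5, 8.2]
opening: 0.462
gripper_force: 45.7
```

Call:
{"name": "send_rows", "arguments": {"motion": [[0,0,0,0,0,0,32],[0,0,0,0,0,0,32],[0,0,0,0,0,-20,32],[0,0,0,0,0,-40,32],[0,0,0,0,0,-30,32]]}}

```text
t: 38.9
ee_pos: [0.6581, -0.0083, 0.2037]
eef_rot: [2.282, 2.158, -0.0]
force: [0.3, 0.1, -1.2]
opening: 0.462
gripper_force: 45.8
```

Call:
{"name": "send_rows", "arguments": {"motion": [[0,0,0,-19.8,-41.5,0,32],[0,0,0,-19.8,-41.5,0,32],[0,0,0,-19.8,-41.5,0,32],[0,0,-0.1335,0,0,0,32],[0,0,-0.1335,0,0,0,32]]}}

```text
t: 39.4
ee_pos: [0.5295, -0.0612, 0.2023]
eef_rot: [1.969, 2.447, -0.001]
force: [0.4, -0.2, -1.7]
opening: 0.46
gripper_force: 46.4
```

```bash
python3 - <<'E'
from h import *
st();o=observe()
im=snap('wrist');S=im['P'].reshape(-1,3)
inhand(S,o,.074,45)
rel((.5056,-.4059,.20,102.1))
E
```

```text
{'t': 39.4, 'joint_pos': [-0.1835, 0.2984, 1.619, -0.0007, 1.2237, -0.3986], 'ee_pos': [0.5295, -0.0612, 0.2023], 'eef_rot': [1.9693, 2.4468, -0.0006], 'force': [0.4426, -0.1719, -1.6641], 'opening': 0.4595, 'gripper_force': 46.4141}
inhand tool mm 8199 x [-26.3  30.5] z [-22.2 -21.1 -10.7]
turn [0.    0.001 0.013] rows 1 each [0.0002 0.0008 0.0132] | shift [-332.1  -96.2    2.3] rows 7 each [-47.4 -13.7   0.3]
```

Call:
{"name": "send_rows", "arguments": {"motion": [[0,0,0.013,-41.5,-12,0,32],[0,0,0,-41.5,-12,0,32],[0,0,0,-41.5,-12,0,32],[0,0,0,-41.5,-12,0,32],[0,0,0,-41.5,-12,0,32]]}}

```text
t: 39.95
ee_pos: [0.5127, -0.2777, 0.2019]
eef_rot: [1.994, 2.428, -0.001]
force: [0.8, 0.4, -1.7]
opening: 0.458
gripper_force: 46.4
```

Call:
{"name": "send_rows", "arguments": {"motion": [[0,0,0,-41.5,-12,0,32],[0,0,0,-41.5,-12,0,32],[0,0,0,-41.5,-12,0,32],[0,0,0,0,0,0,32],[0,0,0,0,0,0,32]]}}

```text
t: 40.45
ee_pos: [0.5019, -0.4057, 0.2012]
eef_rot: [-1.994, -2.426, 0.001]
force: [-0.3, 0.4, -2.0]
opening: 0.464
gripper_force: 46.4
```

Call:
{"name": "send_rows", "arguments": {"motion": [[0,0,0,0,0,0,32],[0,0,0,0,0,0,32],[0,0,0,0,0,0,32],[0,0,0,0,0,0,32],[0,0,0,0,0,0,32]]}}

```text
t: 40.95
ee_pos: [0.5023, -0.4049, 0.2017]
eef_rot: [-1.99, -2.431, 0.002]
force: [0.4, 0.9, -2.4]
opening: 0.462
gripper_force: 46.4
```

```bash
python3 - <<'E'
from h import *
st();o=observe()
im=snap('wrist','w10.png',scale=1.5);S=im['P'].reshape(-1,3)
inhand(S,o,.074,45)
rel((.5056,-.4059,.057,102.1))
q=S[(abs(S[:,2]-.025)<.004)&(abs(S[:,0]-.4972)<.13)&(abs(S[:,1]+.3668)<.12)]
h=cv2.convexHull((q[:,:2]*1000).astype(np.float32));rc=cv2.minAreaRect(h);print('tray rim',len(q),np.round(rc[0],1),np.round(rc[1],1),rc[2])
E
```

```text
{'t': 40.95, 'joint_pos': [-0.7348, 0.5453, 1.2709, -0.001, 1.3256, -0.9331], 'ee_pos': [0.5023, -0.4049, 0.2017], 'eef_rot': [-1.9901, -2.4305, 0.0016], 'force': [0.3509, 0.9319, -2.3962], 'opening': 0.4623, 'gripper_force': 46.4031}
inhand tool mm 8193 x [-26.3  30.5] z [-22.2 -21.  -10.7]
turn [-0.001  0.    -0.013] rows 1 each [-0.001   0.0004 -0.0127] | shift [ -1.6   3.  144.7] rows 3 each [-0.5  1.  48.2]
tray rim 3150 [ 486.8 -346.5] [211.1 227.8] 12.224950790405273
```

View pics/w10.png

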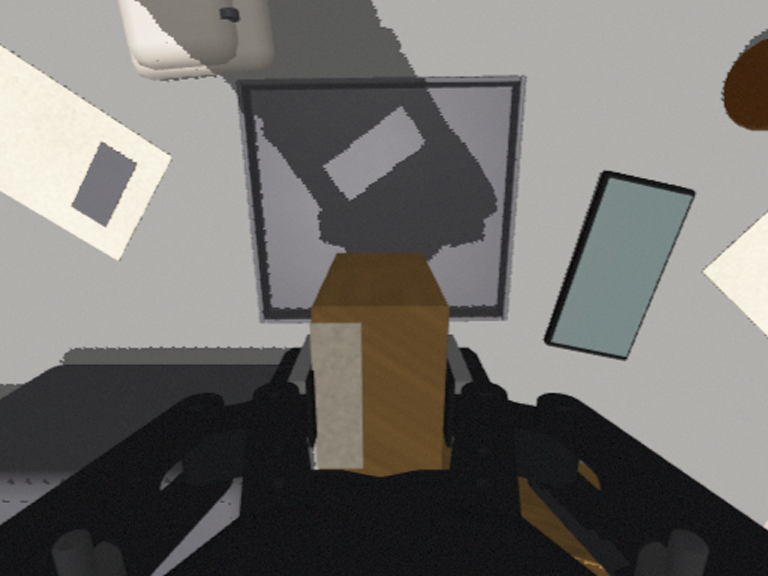

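The carton is over the tray at (380,390), but the grey box lies close by at (150,400). Checking clearance.

```bash
python3 - <<'E'
from h import *
T=np.load('top0.npz')['P'].reshape(-1,3)
y=np.radians(12.1);d=T[:,:2]-np.array([.4972,-.3668]);a=d@[np.cos(y),np.sin(y)];b=d@[-np.sin(y),np.cos(y)]
k=(T[:,2]>.035)&(abs(a)<.16)&(b<-.05)&(b>-.25)
for a0 in np.arange(-.15,.16,.03):
    m=k&(abs(a-a0)<.015)
    if m.any(): print(round(a0,3),'b max',round(b[m].max(),3),'z',T[m,2].max().round(3))
E
```

```text
-0.15 b max -0.13 z 0.155
-0.12 b max -0.131 z 0.156
-0.09 b max -0.131 z 0.156
-0.03 b max -0.248 z 0.123
0.0 b max -0.179 z 0.126
0.03 b max -0.085 z 0.213
0.06 b max -0.192 z 0.216
0.09 b max -0.203 z 0.216
0.12 b max -0.213 z 0.217
0.15 b max -0.225 z 0.213
```

Call:
{"name": "send_rows", "arguments": {"motion": [[0,0,-0.013,2,3,40,32],[0,0,0,0,0,40,32],[0,0,0,0,0,40,32],[0,0,0,0,0,18,32],[0,0,0,0,0,0,32]]}}

```text
t: 41.5
ee_pos: [0.5035, -0.4017, 0.0605]
eef_rot: [-1.971, -2.439, 0.001]
force: [-0.2, -0.3, -1.2]
opening: 0.456
gripper_force: 46.3
```

Call:
{"name": "send_rows", "arguments": {"motion": [[0,0,0,0,0,2,32],[0,0,0,0,0,2,32],[0,0,0,0,0,0,32],[0,0,0,0,0,0,32],[0,0,0,0,0,0,32]]}}

```text
t: 42.0
ee_pos: [0.5047, -0.4028, 0.0602]
eef_rot: [1.975, 2.443, -0.002]
force: [-0.0, -0.4, -1.4]
opening: 0.463
gripper_force: 46.3
```

Call:
{"name": "send_rows", "arguments": {"motion": [[0,0,0,0,0,1.2,32],[0,0,0,0,0,1.2,32],[0,0,0,0,0,0,32],[0,0,0,0,0,0,32],[0,0,0,0,0,0,32]]}}

```text
t: 42.5
ee_pos: [0.5046, -0.4026, 0.0571]
eef_rot: [-1.974, -2.443, 0.002]
force: [-0.1, -0.3, -1.0]
opening: 0.46
gripper_force: 46.4
```

Call:
{"name": "send_rows", "arguments": {"motion": [[0,0,0,0,0,0.8,32],[0,0,0,0,0,0,32],[0,0,0,0,0,0,32],[0,0,0,0,0,0,32],[0,0,0,0,0,0,32]]}}

```text
t: 43.0
ee_pos: [0.5047, -0.4027, 0.057]
eef_rot: [-1.975, -2.443, 0.002]
force: [-2.7, 3.4, 4.8]
opening: 0.46
gripper_force: 47.1
```

Contact with the tray floor. Release and back to the ledge for d.

Call:
{"name": "send_rows", "arguments": {"motion": [[0,0,0,0,0,0,43],[0,0,0,0,0,0,46],[0,0,0,0,0,0,55],[0,0,0,0,0,0,70],[0,0,0,0,0,0,70]]}}

```text
t: 43.5
ee_pos: [0.5046, -0.4026, 0.0563]
eef_rot: [-1.974, -2.443, 0.002]
force: [-1.0, -0.5, -0.2]
opening: 0.82
gripper_force: 0.0
```

Call:
{"name": "send_rows", "arguments": {"motion": [[0,0,0,0,0,-15,70],[0,0,0,0,0,-40,70],[0,0,0,0,0,-45,70],[0,0,0,0,0,-45,70],[0,0,0,0,0,-20,70]]}}

```text
t: 44.0
ee_pos: [0.5054, -0.4031, 0.2277]
eef_rot: [1.971, 2.438, -0.002]
force: [-0.2, 0.4, 0.3]
opening: 0.82
gripper_force: 0.0
```

```bash
python3 - <<'E'
from h import *
st();o=observe()
im=snap('wrist');S=im['P'].reshape(-1,3)
q=S[(abs(S[:,2]-.078)<.003)&(abs(S[:,0]-.505)<.05)&(abs(S[:,1]+.403)<.05)]
rc=cv2.minAreaRect((q[:,:2]*1000).astype(np.float32));print('b',len(q),np.median(q[:,2]),np.round(rc[0],1),np.round(rc[1],1),rc[2])
z=o['ee_pos'][2]
rel((.53,-.06,z,102.1),(.53,-.06,z,86.8),(.6633,.0825,z,86.8))
E
```

```text
{'t': 44.0, 'joint_pos': [-0.7296, 0.5253, 1.2401, -0.001, 1.3695, -0.9407], 'ee_pos': [0.5054, -0.4031, 0.2277], 'eef_rot': [1.9706, 2.4382, -0.002], 'force': [-0.1553, 0.4074, 0.2559], 'opening': 0.8198, 'gripper_force': 0.0}
b 2092 0.07811143242011473 [ 504.6 -402. ] [40.3 59.7] 11.200199127197266
turn [0.004 0.008 0.   ] rows 1 each [0.0044 0.0079 0.0002] | shift [330.7  95.7   1.8] rows 7 each [47.2 13.7  0.3]
turn [ 0.    -0.     0.267] rows 2 each [ 0.     -0.      0.1335] | shift [0. 0. 0.] rows 0 each [0. 0. 0.]
turn [0. 0. 0.] rows 1 each [0. 0. 0.] | shift [149.7 125.1  -0. ] rows 4 each [37.4 31.3 -0. ]
```

Call:
{"name": "send_rows", "arguments": {"motion": [[0,0,0,47.2,13.7,0,70],[0,0,0,47.2,13.7,0,70],[0,0,0,47.2,13.7,0,70],[0,0,0,47.2,13.7,0,70],[0,0,0,47.2,13.7,0,70]]}}

```text
t: 44.55
ee_pos: [0.5219, -0.1555, 0.2222]
eef_rot: [1.975, 2.443, -0.001]
force: [1.0, -0.1, -0.1]
opening: 0.819
gripper_force: 0.0
```

Call:
{"name": "send_rows", "arguments": {"motion": [[0,0,0,47.2,13.7,0,70],[0,0,0,47.2,13.7,0,70],[0,0,0.1335,0,0,0,70],[0,0,0.1335,0,0,0,70],[0,0,0,37.4,31.3,0,70]]}}

```text
t: 45.05
ee_pos: [0.5615, -0.0255, 0.2225]
eef_rot: [2.29, 2.149, -0.002]
force: [0.3, -0.4, 0.5]
opening: 0.821
gripper_force: 0.0
```

Call:
{"name": "send_rows", "arguments": {"motion": [[0,0,0,37.4,31.3,0,70],[0,0,0,37.4,31.3,0,70],[0,0,0,37.4,31.3,0,70],[0,0,0,0,0,0,70],[0,0,0,0,0,0,70]]}}

```text
t: 45.55
ee_pos: [0.6625, 0.0837, 0.2207]
eef_rot: [-2.281, -2.16, 0.003]
force: [-0.2, -0.9, 0.1]
opening: 0.821
gripper_force: 0.0
```

Call:
{"name": "send_rows", "arguments": {"motion": [[0,0,0,0,0,0,70],[0,0,0,0,0,0,70],[0,0,0,0,0,0,70],[0,0,0,0,0,0,70],[0,0,0,0,0,0,70]]}}

```text
t: 46.05
ee_pos: [0.6625, 0.0827, 0.2212]
eef_rot: [-2.283, -2.158, 0.001]
force: [-0.3, -0.3, -0.5]
opening: 0.819
gripper_force: 0.0
```

```bash
python3 - <<'E'
from h import *
st();rel((.6633,.0825,.106,86.8))
im=snap('wrist');S=im['P'].reshape(-1,3)
q=S[(abs(S[:,2]-.126)<.003)&(abs(S[:,0]-.66)<.035)&(abs(S[:,1]-.083)<.04)]
rc=cv2.minAreaRect((q[:,:2]*1000).astype(np.float32));print(len(q),np.median(q[:,2]),np.round(rc[0],1),np.round(rc[1],1),rc[2])
E
```

```text
{'t': 46.05, 'joint_pos': [0.0695, 0.5836, 1.1667, -0.0005, 1.392, 0.1256], 'ee_pos': [0.6625, 0.0827, 0.2212], 'eef_rot': [-2.2828, -2.1582, 0.0013], 'force': [-0.2827, -0.2705, -0.4558], 'opening': 0.8194, 'gripper_force': 0.0}
turn [-0.001  0.001 -0.   ] rows 1 each [-0.0006  0.0005 -0.0002] | shift [-1.000e-01  8.000e-01  1.152e+02] rows 3 each [-0.   0.3 38.4]
2819 0.1260642528296323 [663.3  82.8] [57.6 38.5] 86.74766540527344
```

Call:
{"name": "send_rows", "arguments": {"motion": [[0,0,0,0,0.8,40,70],[0,0,0,0,0,40,70],[0,0,0,0,0,35,70],[0,0,0,0,0,0,70],[0,0,0,0,0,0,70]]}}

```text
t: 46.6
ee_pos: [0.6636, 0.0829, 0.107]
eef_rot: [-2.282, -2.159, 0.001]
force: [-0.1, 0.9, 0.7]
opening: 0.82
gripper_force: 0.0
```

Call:
{"name": "send_rows", "arguments": {"motion": [[0,0,0,0,0,0,50],[0,0,0,0,0,0,42],[0,0,0,0,0,0,38],[0,0,0,0,0,0,30],[0,0,0,0,0,0,30]]}}

```text
t: 47.1
ee_pos: [0.6637, 0.0829, 0.1076]
eef_rot: [2.282, 2.158, 0.001]
force: [-2.4, -0.8, 6.4]
opening: 0.438
gripper_force: 46.2
```

Call:
{"name": "send_rows", "arguments": {"motion": [[0,0,0,0,0,0,30],[0,0,0,0,0,0,30],[0,0,0,0,0,-20,30],[0,0,0,0,0,-40,30],[0,0,0,0,0,-40,30]]}}

```text
t: 47.6
ee_pos: [0.663, 0.0829, 0.2072]
eef_rot: [-2.282, -2.158, 0.003]
force: [0.7, -0.2, 0.1]
opening: 0.436
gripper_force: 45.3
```

Call:
{"name": "send_rows", "arguments": {"motion": [[0,0,0,-37.4,-31.3,0,30],[0,0,0,-37.4,-31.3,0,30],[0,0,0,-37.4,-31.3,0,30],[0,0,0,-37.4,-31.3,0,30],[0,0,0,0,0,0,30]]}}

```text
t: 48.1
ee_pos: [0.5273, -0.0625, 0.2069]
eef_rot: [2.286, 2.155, -0.002]
force: [-0.6, 0.7, -1.0]
opening: 0.44
gripper_force: 45.6
```

```bash
python3 - <<'E'
from h import *
st();o=observe()
im=snap('wrist');S=im['P'].reshape(-1,3)
inhand(S,o,.066,45)
x,y,z=o['ee_pos']
rel((x,y,z,102.1),(.4882,-.3248,z,102.1))
E
```

```text
{'t': 48.1, 'joint_pos': [-0.1864, 0.2899, 1.6188, -0.0014, 1.2335, -0.1267], 'ee_pos': [0.5273, -0.0625, 0.2069], 'eef_rot': [2.286, 2.1546, -0.0023], 'force': [-0.59, 0.7177, -1.0336], 'opening': 0.4396, 'gripper_force': 45.6295}
inhand tool mm 7728 x [-27.8  28.8] z [-19.5 -18.4  -9.8]
turn [ 0.     0.001 -0.27 ] rows 2 each [ 1.000e-04  4.000e-04 -1.349e-01] | shift [-1.1 -1.9  0.3] rows 1 each [-1.1 -1.9  0.3]
turn [0. 0. 0.] rows 1 each [0. 0. 0.] | shift [-248.3  -93.2    0. ] rows 6 each [-41.4 -15.5   0. ]
```

Call:
{"name": "send_rows", "arguments": {"motion": [[0,0,-0.135,0,0,0,30],[0,0,-0.135,0,0,0,30],[0,0,0,-41.4,-15.5,0,30],[0,0,0,-41.4,-15.5,0,30],[0,0,0,-41.4,-15.5,0,30]]}}

```text
t: 48.65
ee_pos: [0.5114, -0.1915, 0.2066]
eef_rot: [1.969, 2.448, -0.001]
force: [0.5, -0.4, 0.3]
opening: 0.44
gripper_force: 45.6
```

Call:
{"name": "send_rows", "arguments": {"motion": [[0,0,0,-41.4,-15.5,0,30],[0,0,0,-41.4,-15.5,0,30],[0,0,0,-41.4,-15.5,0,30],[0,0,0,0,0,0,30],[0,0,0,0,0,0,30]]}}

```text
t: 49.15
ee_pos: [0.4923, -0.3222, 0.2061]
eef_rot: [-1.972, -2.445, 0.001]
force: [0.2, 0.7, -0.4]
opening: 0.438
gripper_force: 45.6
```

Call:
{"name": "send_rows", "arguments": {"motion": [[0,0,0,0,0,0,30],[0,0,0,0,0,0,30],[0,0,0,0,0,0,30],[0,0,0,0,0,0,30],[0,0,0,0,0,0,30]]}}

```text
t: 49.65
ee_pos: [0.4921, -0.3217, 0.2065]
eef_rot: [-1.97, -2.447, 0.002]
force: [0.2, 0.1, -0.4]
opening: 0.438
gripper_force: 45.6
```

```bash
python3 - <<'E'
from h import *
st();o=observe()
im=snap('wrist');S=im['P'].reshape(-1,3)
inhand(S,o,.066,45)
rel((.4882,-.3248,.0516,102.1))
E
```

```text
{'t': 49.65, 'joint_pos': [-0.6409, 0.4139, 1.4521, -0.001, 1.2758, -0.8553], 'ee_pos': [0.4921, -0.3217, 0.2065], 'eef_rot': [-1.9704, -2.4466, 0.0015], 'force': [0.1981, 0.101, -0.3555], 'opening': 0.4378, 'gripper_force': 45.6293}
inhand tool mm 7732 x [-28.   28.7] z [-19.4 -18.4  -9.9]
turn [-0.001  0.     0.003] rows 1 each [-0.001   0.0004  0.0034] | shift [ -2.2  -4.4 154.8] rows 4 each [-0.5 -1.1 38.7]
```

Call:
{"name": "send_rows", "arguments": {"motion": [[0,0,0,-2.2,-4.4,30,30],[0,0,0,0,0,40,30],[0,0,0,0,0,40,30],[0,0,0,0,0,36,30],[0,0,0,0,0,5,30]]}}

```text
t: 50.2
ee_pos: [0.4866, -0.3241, 0.052]
eef_rot: [-1.967, -2.442, 0.002]
force: [-0.1, 0.4, 0.3]
opening: 0.438
gripper_force: 46.0
```

Call:
{"name": "send_rows", "arguments": {"motion": [[0,0,0,0,0,1,30],[0,0,0,0,0,0,30],[0,0,0,0,0,0,30],[0,0,0,0,0,0,30],[0,0,0,0,0,0,30]]}}

```text
t: 50.7
ee_pos: [0.4882, -0.3253, 0.0551]
eef_rot: [1.971, 2.446, -0.001]
force: [-0.2, -0.2, -0.9]
opening: 0.435
gripper_force: 45.9
```

Call:
{"name": "send_rows", "arguments": {"motion": [[0,0,0,0,0,0.8,30],[0,0,0,0,0,0.7,30],[0,0,0,0,0,0,30],[0,0,0,0,0,0,30],[0,0,0,0,0,0,30]]}}

```text
t: 51.2
ee_pos: [0.488, -0.3251, 0.0528]
eef_rot: [-1.971, -2.446, 0.002]
force: [0.6, -0.1, -1.5]
opening: 0.432
gripper_force: 45.9
```

Call:
{"name": "send_rows", "arguments": {"motion": [[0,0,0,0,0,0.8,30],[0,0,0,0,0,0.7,30],[0,0,0,0,0,0,30],[0,0,0,0,0,0,30],[0,0,0,0,0,0,30]]}}

```text
t: 51.7
ee_pos: [0.488, -0.3252, 0.0515]
eef_rot: [-1.971, -2.446, 0.002]
force: [-1.3, -0.7, 3.0]
opening: 0.435
gripper_force: 46.2
```

Contact. Releasing and lifting clear, then a final look.

Call:
{"name": "send_rows", "arguments": {"motion": [[0,0,0,0,0,0,41],[0,0,0,0,0,0,44],[0,0,0,0,0,0,55],[0,0,0,0,0,0,70],[0,0,0,0,0,0,70]]}}

```text
t: 52.2
ee_pos: [0.488, -0.3251, 0.0513]
eef_rot: [-1.971, -2.446, 0.002]
force: [0.5, -0.7, -0.3]
opening: 0.821
gripper_force: 0.0
```

Call:
{"name": "send_rows", "arguments": {"motion": [[0,0,0,0,0,-15,70],[0,0,0,0,0,-40,70],[0,0,0,0,0,-45,70],[0,0,0,0,0,-45,70],[0,0,0,0,0,-30,70]]}}

```text
t: 52.7
ee_pos: [0.4884, -0.3252, 0.2312]
eef_rot: [1.969, 2.443, -0.001]
force: [-0.4, -0.1, 0.8]
opening: 0.82
gripper_force: 0.0
```

Call:
{"name": "send_rows", "arguments": {"motion": [[0,0,0,40,0,0,70],[0,0,0,40,0,0,70],[0,0,0,40,0,0,70],[0,0,0,0,0,0,70],[0,0,0,0,0,0,70]]}}

```text
t: 53.2
ee_pos: [0.4628, -0.2074, 0.2277]
eef_rot: [1.969, 2.446, -0.001]
force: [0.5, -0.3, 0.0]
opening: 0.82
gripper_force: 0.0
```

```bash
python3 - <<'E'
from h import *
st()
im=snap('scene','end.png',scale=1.5)
im=snap('wrist');S=im['P'].reshape(-1,3)
for n,c,z in(('d',(.488,-.325),.070),('b',(.505,-.402),.078),('batt',(.5387,-.064),.062)):
    for nm,Q in(('wrist',S),('top',snap('top')['P'].reshape(-1,3))):
        q=Q[(abs(Q[:,2]-z)<.005)&(np.hypot(Q[:,0]-c[0],Q[:,1]-c[1])<.045)]
        if len(q)>30: rc=cv2.minAreaRect((q[:,:2]*1000).astype(np.float32));print(n,nm,len(q),np.median(q[:,2]),np.round(rc[0],1),np.round(rc[1],1),rc[2])
E
```

```text
{'t': 53.2, 'joint_pos': [-0.4931, 0.2167, 1.6605, -0.001, 1.263, -0.7084], 'ee_pos': [0.4628, -0.2074, 0.2277], 'eef_rot': [1.9687, 2.4464, -0.0011], 'force': [0.537, -0.2794, 0.0223], 'opening': 0.8203, 'gripper_force': 0.0}
d wrist 1384 0.07015885470332744 [ 488.7 -325.7] [38.5 59.1] 12.111200332641602
b wrist 283 0.0778901810056904 [ 499.5 -378. ] [38.6 11.7] 13.43405818939209
b top 167 0.07764679126899221 [ 504.4 -401. ] [40.2 60.4] 12.401293754577637
batt wrist 1419 0.0620657475795634 [538.  -64.5] [34.5 40.3] 86.46393585205078
batt top 83 0.06158466263964546 [537.7 -61.1] [31.3 36.2] 88.2418212890625
```

View pics/end.png

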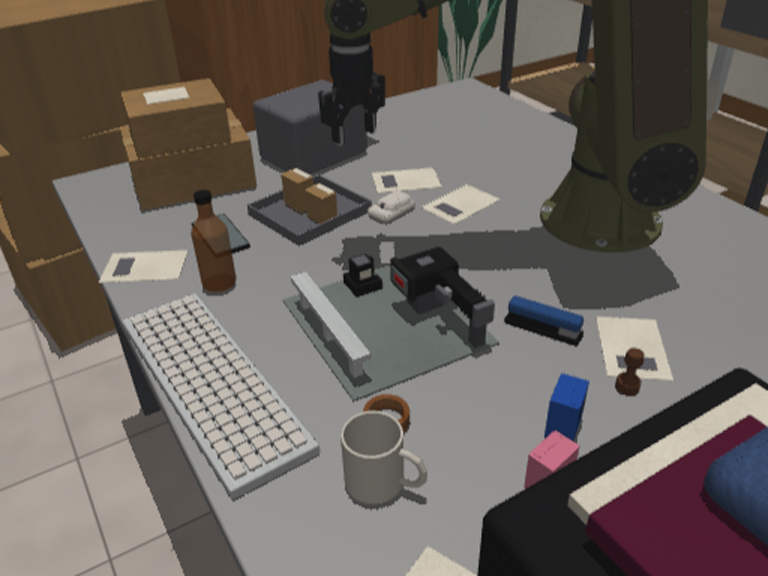

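Both cartons stand in the tray at (310,197), the battery sits in its dock at (362,272), and the bystanders look unmoved. No other brown carton is on the desk.

```bash
python3 -c "
from station import *
print(job_done())"
```

```text
the job is handed in; nothing more can be done
None
```

I handed the job in at about 53 s: the battery is fully home, the two cartons on the desk (b and d) were read on the ledge with the two-stage trigger squeeze, and both now stand upright in the grey tray.

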